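Lever open a core box and put its core on the drying spindle

TASK

Slip the square-ended flat blade into the pry slot at the front of the closed core box and lever its hinged lid up with it, then swing the lid right back until it rests open on its stop, and lay the blade down clear of the box. Lift out the sand core and lower it gently, without dropping it, over the bare spindle of the two drying stands until it sits upright on the base. Leave everything else on the bench where it is.

Things in the scene. Friction and masses are not known exactly. Their poses are not given: they have to be found in the camera images.
- core_box: Fixed grey tooling-board core box, 140 (x) x 120 (y) mm, on a pale board 165 x 150 mm. Origin on the bench under the box's centre; z up, -x is the front with the pry slot (towards the robot), hinge at +x. Lower half from 35 to 100 mm above the bench, closed lid on it to 146 mm, its battens to 158 mm. Round cavity 57 mm wide at x = -8 mm, y = 0, 38 mm deep in each half, holds the core.
- pry_slot (a point): Middle of the mouth of the pry slot in the box's front face, just under the lid (box frame -70, 0, 96.7 mm). Level pocket 58 mm wide, 7 mm high (93 to 100.5 mm above the bench: underside of the lid above, steel plate as its floor, which sticks out 8 mm from the box's front as a ledge) and 24 mm deep along the box's +x. Axes as the box.
- lid_hinge (a point): Point on the hinge line of the lid, at the box's rear (box frame 70, 0, 100 mm); the hinge line runs along the box's y. Axes as the box.
- lid (a joint): Lid angle: 0 closed, grows as its front rises, 1.57 upright, stop at 1.92 (leaning back, open). Lid 140 mm from hinge to front edge, 120 wide, 46 thick, about 0.5 kg, hinge friction 0.05 N m. Let go below upright it falls shut, beyond upright it falls back on its stop. Lifting its front edge takes 2 to 4 N. No handle; too wide to grip.
- lid_lip (a point): Middle of the lid's lower front edge; moves with the lid. Its axes are the lid's (x to the hinge when closed).
- blade: Flat blade tool: dark wooden handle 110 mm long, 22 wide, 26 high; stiff square-ended steel blade 75 long, 40 wide, 3 thick on its centre line; 185 mm, 0.15 kg. Origin in the handle's centre line, 70 mm from the butt, 40 mm from its front end; x to the blade's end, y across, z out of the flat. Starts in a lane of the sloping rest, blade end up and away from the robot, axis 30 degrees above level.
- blade_tip (a point): Middle of the blade's square end, 115 mm along x from the blade's origin. Axes as the blade.
- rest: Fixed wooden tool rest, two side-by-side lanes 80 mm apart; board sloping up at 30 degrees away from the robot, with two cross rails and a lip at the butts. Origin on the bench under its middle, x the way the slope rises. A tool in a lane has its origin at rest frame (-13, +40 or -40, 72 mm); rails 50 mm behind and 34 mm ahead of it, between them 25 mm is free under the handle's centre line.
- slick: Bystander in the other lane of the rest: same handle, but a small round steel blade 48 mm across. Origin as on the blade.
- core: Hollow tan sand core, 72 mm high: lower body 38 mm high and about 51 mm across, upper print 34 mm high and 40 mm across, straight-through hole 24 mm wide; 0.13 kg. Origin: centre of its underside, z up. It stands in the closed box; with the lid open the print sticks up 34 mm above the lower half.
- stand_bare: Fixed dark iron drying stand without a core: round base 90 mm across, 14 mm high, with an upright round spindle 14 mm thick whose rounded tip is 71 mm above the bench. Origin: on the bench, under the spindle.
- stand_bare_seat (a point): Foot of the bare spindle, on the top of the base, where the core's underside must come to rest (14 mm above the bench). z up.
- stand_used: An equal fixed stand that already carries a core. Origin on the bench, under the spindle.
- core_used: Bystander: the equal core sitting on the other stand. Origin: centre of its underside.
- can: Bystander: aluminium can with a paper label, 56 mm across, 110 mm high. Origin: centre of its underside.
- brush: Bystander: flat brush, 200 mm long, lying. Origin: centre of its underside.
- rammer: Bystander: turned pale wooden bench rammer standing, 72 mm across, 160 mm high. Origin: centre of its underside.
- gauge: Bystander: steel try square lying on the bench, 150 mm long, 77 mm high at its upright end. Origin: centre of its underside.
There are look-alikes about, which are no part of the job. There is more than one size of the core_box; the job needs the larger. What is shaped like the stand_bare but turquoise is not meant.

How it is judged:
On the way, in this order (a step that is already met when the one before it is completed fails the run):
1. the lid is levered up off the box with the blade (at least 0.15 rad, blade bearing on the box, no finger touching the box) (value of joint lid above 0.15 rad and contact force between blade and core_box above 0.3 N and contact force between the fingers and core_box below 0.1 N), for 0.2 s.
2. the lid is swung right back onto its stop (beyond 1.85 rad) (value of joint lid above 1.85 rad), for 0.2 s.
3. the core sits on the base of the bare stand with the spindle through it (horizontal distance between core and stand_bare_seat below 0.009 m and z of core in the frame of stand_bare_seat between -0.004 and 0.004 m and angle between core's own z axis and vertical below 0.1 rad), for 0.2 s.
At the end, for the whole second after the job is handed in: Lid open on its stop (over 1.85 rad); core upright on the bare stand, within 9 mm of the spindle axis and 4 mm of the base; blade lying still, its origin under 100 mm high, touching neither box, core nor stands. No bystander moved over 40 mm (all of step 3 and value of joint lid above 1.85 rad and linear speed of each of core, blade below 0.02 m/s and height (world z) of blade below 0.1 m and contact force between blade and core_box below 0.05 N and contact force between blade and core below 0.05 N and contact force between blade and stand_bare below 0.05 N and contact force between blade and stand_used below 0.05 N).
It fails at once if the core is dropped: it moves faster than 0.4 m/s out of the fingers (linear speed of core above 0.4 m/s and contact force between the fingers and core below 0.05 N).
It fails at once if a bystander is pushed more than 40 mm from its place (distance of any of slick, core_used, can, brush, rammer, gauge from where it was at the start of the episode above 0.04 m).
It also fails if it takes over 70 s, if anything falls off the work surface, if the arm or the gripper's body presses on something with over 40 N, if the wrist force passes 120 N, or if a joint passes its speed limit or range.

ROBOT

A 6-joint arm with a two-finger parallel gripper is mounted at the origin on the work surface. World frame = base frame: x ahead of the robot, y to its left, z up, the work surface at z = 0. Lengths are in m, angles in rad, forces in N, time in s.
With the tool pointing down it reaches from about 0.4 to 0.825 m from the base axis. Payload 7 kg.
Tool frame: the origin (TCP) lies midway between the tips of the shut fingers; the grasp point (between the pads) lies 19 mm behind it; z points along the fingers, y is the line along which they close (so a half turn about z gives the same grasp; the last joint's range is limited). The gripper opens to 88 mm and grips with 3 to 60 N. Pads are 19 mm wide; open, the fingers measure 130 mm over their backs; the gripper's body (78 mm by 193 mm) begins 47 mm behind the grasp point.
Start: joints at [1.563, 0.359, 0.012, 0, -1.224, -0.288], TCP at [0.197, 0.646, 0.227] pointing down, gripper open.
Joint ranges: [-3.07, 3.07], [-1.43, 2.12], [-1.02, 1.25], [-3.03, 1.67], [-3.05, -0], [-3.03, 3.03]. Speed limits (rad/s): [2.39, 2.39, 3.01, 3.14, 3.14, 3.14].

INTERFACE

Orientations are given as [roll, pitch, yaw] about the fixed x, y, z axes, in that order (R = Rz(yaw) Ry(pitch) Rx(roll)).
In Python, from station import get_state, grab_frame, calibration, job_done, boxes_of, regions_of, spot_point gives the robot as it stands. The module is installed in compiled form; this text tells all that it offers.
- The arm moves only by the tool arm_command, never from a script. Its argument "commands" is a list of rows, each an object of numbers: "tx", "ty", "tz": the shift along the tool's x, y, z each as a share of 25 cm, from -1 to 1; "twist": the turn about the tool's z as a share of 180 degrees, from -1 to 1. A call has exactly 8 rows; each row is the pose to reach, as a shift and turn from the pose commanded when the call began, along the tool's axes at that moment, turning the shorter way round; what a row does not reach only later rows make up. A row lasts 1/12 s, in which the tool goes at most 41.7 mm and 7.16 degrees, less where a joint would pass 70% of its speed; a pose out of reach is approached as far as the arm can. A call with a number of a shift or a turn outside -1 to 1 is refused whole. A call with a gripper value outside its range is refused whole. "claw" is the opening, from 0 (shut) to 1 (fully open), set as the call begins (left out, the last holds). The fingers move at their own pace and stop on an object; "grip_force" is the grip in N (left out, the last holds). Time passes only in rows, so rows that repeat a pose let the fingers close, or fill a call up. It gives the time, the measured TCP pose, the force, the opening and the grip force at its end, in the units of the state.
- get_state(): the state, without advancing time (a new reading comes with each control period).
- grab_frame(name): name is "scene" or "side" or "wrist"; returns the picture (480x640x3 uint8, red, green, blue); there is no depth.
- calibration(name): a dict with "camera_matrix" (3x3 intrinsics, pixels), "extrinsics" (4x4, takes a point from camera to world coordinates). Camera axes: x right, y down, z forward; pixel columns grow to the right and rows downward; lengths in m; the calibration is good to about 2 mm. A picture is of the moment at which its call begins: read the wrist's pose just before it. calibration takes no time and is no camera call; for the wrist camera it gives the pose at the moment of the call.
- job_done(): hands the job in; it is judged then, once.
Trained networks look in the newest picture that a camera, given by its name, has taken for a name from the list of things; names that differ only in an ending like _2 or _b are one class to them, and where a whole thing is asked for, a point or a joint stands for the part that bears it (a point fixed in the world has none). Each returns a list of dicts, best first, with "score" (0 to 1); they miss things now and then, are a little off and sometimes report something else, mostly with a low value. They report only what shows in the picture. A call takes as long as a camera call. They do not tell look-alikes from the thing itself.
- boxes_of(query, camera): "rect" ([left, top, right, bottom] in pixels, round what is visible of it).
- regions_of(query, camera): "region" (480x640 bool, what is visible of it) and "rect" ([left, top, right, bottom] in pixels, round what is visible of it).
- spot_point(query, camera): "uv" ([column, row] in pixels: a listed point, or the origin of a listed thing).
The state is a dict: "t": time; "q": joint angles; "qd": joint speeds; "joint_efforts": joint torques, N m; "eef_pos": TCP position; "ee_rot": TCP orientation; "force": force on the tool from outside, world axes, zero at the start; "moment": the same for the moment, N m; "width": finger opening in m; "gripper_force": force on a finger pad.
Only numpy, scipy, OpenCV 4.12 (cv2) and the standard library are available. Lean on these libraries where they do the work, as an engineer would, in place of code of your own. Each camera call takes 0.05 s, during which the arm holds its last target. There are 200 camera calls.

## Working session

There is one attempt and no reset: what is moved stays moved. The work goes in short steps, Python scripts to look and compute and a tool call to move; the robot and the scene stay as the last step left them, time stands still between calls to the robot, and variables do not carry over. Pictures are saved under pics/ and viewed, at most 10 in all, crops included, and the job is handed in when it is done.

Besides the shell and the picture viewer there is one more tool, called after ">>>" by a JSON object that holds its "fn" and its "kwargs". arm_command: Moves the arm, as the interface text tells. Shift numbers are shares of 25 cm and turn numbers shares of 180 degrees, none past 1 either way. Its arguments: {"type":"object","properties":{"commands":{"type":"array"},"claw":{"type":"number"},"grip_force":{"type":"number"}},"required":["commands"]}

```bash
mkdir -p pics
cat > h.py <<'E'
import numpy as np, cv2
from station import *
def snap(c,n=None):
    K=calibration(c); f=grab_frame(c)
    if n: cv2.imwrite('pics/'+n,f[:,:,::-1])
    return f,np.array(K['camera_matrix']),np.array(K['extrinsics'])
def ray(uv,K,E):
    d=E[:3,:3]@np.linalg.solve(K,[uv[0],uv[1],1.]); return E[:3,3],d/np.linalg.norm(d)
def atz(uv,K,E,z):
    o,d=ray(uv,K,E); return o+d*(z-o[2])/d[2]
def tri(rs):
    A=np.zeros((3,3));b=np.zeros(3)
    for o,d in rs: P=np.eye(3)-np.outer(d,d);A+=P;b+=P@o
    x=np.linalg.solve(A,b); return x,[np.linalg.norm((np.eye(3)-np.outer(d,d))@(x-o)) for o,d in rs]
def proj(p,K,E):
    c=np.linalg.inv(E)@np.append(p,1); u=K@c[:3]; return u[:2]/u[2]
E
python3 - <<'E'
from h import *
np.set_printoptions(precision=3,suppress=True)
s=get_state();print(s['eef_pos'],s['ee_rot'],s['width'])
ims=[]
for c in ['scene','side']:
    f,K,X=snap(c,c+'0.png');ims.append(f);print(c,X[:3,3],X[:3,2])
    for q in ['core_box','pry_slot','lid_hinge','lid_lip','blade','blade_tip','slick','rest','stand_bare','stand_bare_seat','stand_used','core_used','can','brush','rammer','gauge']:
        r=spot_point(q,c)
        print(c,q,[(np.round(x['uv']).astype(int).tolist(),round(x['score'],2)) for x in r[:3]])
E
```

```text
[0.197 0.645 0.226] [ 3.14  -0.    -0.296] 0.08763446197258076
scene [1.035 0.414 1.025] [-0.459 -0.339 -0.821]
scene core_box [([301, 314], 0.89), ([462, 229], 0.73), ([140, 228], 0.27)]
scene pry_slot [([470, 191], 0.68), ([225, 170], 0.26)]
scene lid_hinge [([288, 319], 0.61), ([302, 316], 0.42), ([495, 384], 0.42)]
scene lid_lip [([469, 190], 0.81)]
scene blade [([201, 158], 0.69)]
scene blade_tip [([161, 158], 0.86)]
scene slick [([226, 175], 0.65)]
scene rest [([216, 181], 0.57)]
scene stand_bare [([526, 314], 0.96), ([453, 314], 0.72)]
scene stand_bare_seat [([457, 311], 0.97), ([527, 308], 0.56)]
scene stand_used [([414, 367], 0.6)]
scene core_used [([224, 170], 0.75), ([411, 361], 0.6)]
scene can [([498, 381], 0.85)]
scene brush [([163, 292], 0.66)]
scene rammer [([140, 228], 0.79), ([287, 320], 0.34)]
scene gauge [([357, 411], 0.6)]
side [ 0.32  -0.781  1.114] [ 0.146  0.623 -0.769]
side core_box [([210, 219], 0.89), ([357, 237], 0.82)]
side pry_slot [([336, 222], 0.93), ([189, 208], 0.93)]
side lid_hinge [([223, 195], 0.88)]
side lid_lip [([189, 203], 0.74), ([337, 222], 0.69)]
side blade [([337, 387], 0.77), ([275, 179], 0.46)]
side blade_tip [([386, 370], 0.71)]
side slick [([333, 350], 0.95)]
side rest [([337, 381], 0.71)]
side stand_bare [([279, 180], 0.94), ([240, 162], 0.67), ([336, 224], 0.16)]
side stand_bare_seat [([242, 161], 0.73), ([272, 180], 0.67), ([333, 350], 0.55)]
side stand_used [([324, 179], 0.66)]
side core_used [([326, 176], 0.92)]
side can [([295, 153], 0.66)]
side brush [([435, 319], 0.62)]
side rammer [([425, 381], 0.58), ([336, 224], 0.54)]
side gauge [([369, 178], 0.71)]
```

View pics/scene0.png

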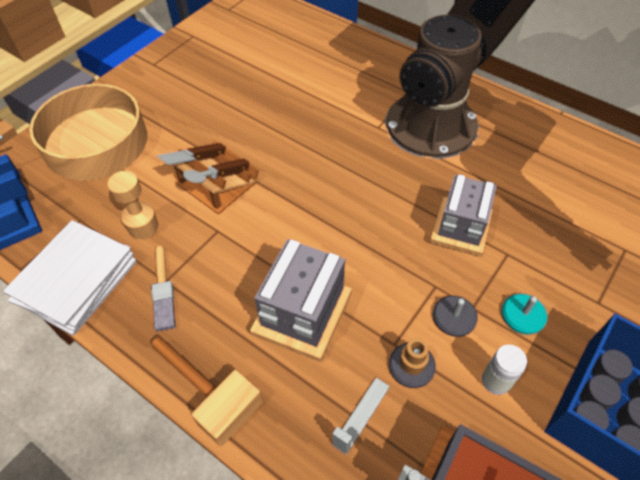

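View pics/side0.png

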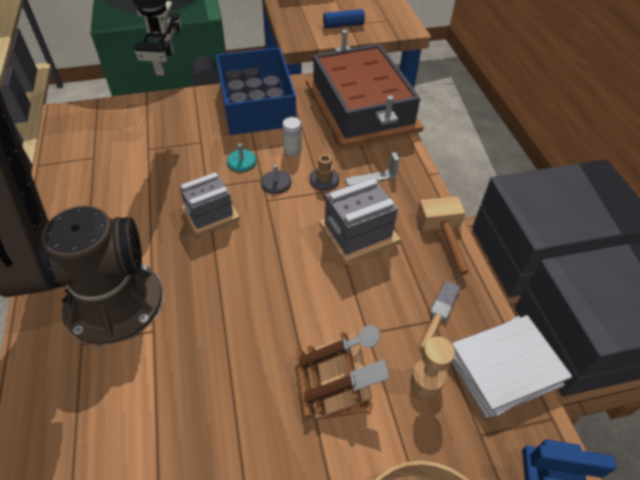

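```bash
cat > g.py <<'E'
from h import *
np.set_printoptions(precision=3,suppress=True)
C={}
for c in ['scene','side']:
    k=calibration(c); C[c]=(np.array(k['camera_matrix']),np.array(k['extrinsics']))
def two(a,b,n):
    x,r=tri([ray(a,*C['scene']),ray(b,*C['side'])]); print(n,x,'res',np.round(r,4))
    return x
E
python3 - <<'E'
from g import *
two([201,158],[337,387],'blade')
two([161,158],[386,370],'tip')
two([226,175],[333,350],'slick')
two([216,181],[337,381],'rest')
two([455,314],[276,180],'stand')
two([414,365],[324,179],'used')
two([301,314],[357,237],'box')
print(atz([457,311],*C['scene'],.014),atz([276,182],*C['side'],.014))
print(atz([201,158],*C['scene'],.072),atz([337,387],*C['side'],.072))
for c,n in [('scene','core_box'),('side','core_box'),('scene','blade'),('side','blade'),('scene','stand_bare'),('side','stand_bare')]:
    grab_frame(c)
    for r in regions_of(n,c)[:3]:
        ys,xs=np.nonzero(r['region']);print(c,n,round(r['score'],2),np.round(r['rect']),xs.mean().round(1),ys.mean().round(1))
import cv2
a=cv2.resize(cv2.imread('pics/scene0.png')[120:230,140:280],(800,600)[:1]*0 or (760,597),interpolation=cv2.INTER_CUBIC)
cv2.imwrite('pics/c1.png',a)
E
```

```text
blade [ 0.476 -0.356  0.06 ] res [0. 0.]
tip [ 0.569 -0.371  0.131] res [0.001 0.001]
slick [ 0.485 -0.273  0.063] res [0.003 0.003]
rest [ 0.484 -0.319  0.008] res [0.004 0.004]
stand [0.461 0.317 0.011] res [0.002 0.002]
used [0.601 0.304 0.   ] res [0.004 0.004]
box [0.64  0.064 0.004] res [0. 0.]
[0.452 0.318 0.014] [0.461 0.304 0.014]
[ 0.483 -0.347  0.072] [ 0.475 -0.361  0.072]
scene core_box 0.74 [433. 176. 496. 256.] 464.9 214.9
scene core_box 0.71 [248. 238. 352. 363.] 301.7 299.6
side core_box 0.95 [182. 170. 240. 236.] 207.4 204.6
side core_box 0.8 [318. 179. 401. 266.] 359.5 221.4
scene blade 0.72 [161. 142. 227. 162.] 193.9 153.1
scene blade 0.56 [108. 173. 156. 239.] 133.3 204.4
side blade 0.84 [306. 361. 388. 404.] 348.6 382.1
side blade 0.36 [317. 153. 331. 182.] 324.1 167.8
scene stand_bare 0.86 [503. 294. 547. 335.] 524.2 313.1
scene stand_bare 0.57 [434. 296. 476. 334.] 454.5 315.0
side stand_bare 0.96 [262. 166. 292. 193.] 275.7 181.5
side stand_bare 0.89 [228. 145. 259. 173.] 241.0 160.2
```

View pics/c1.png

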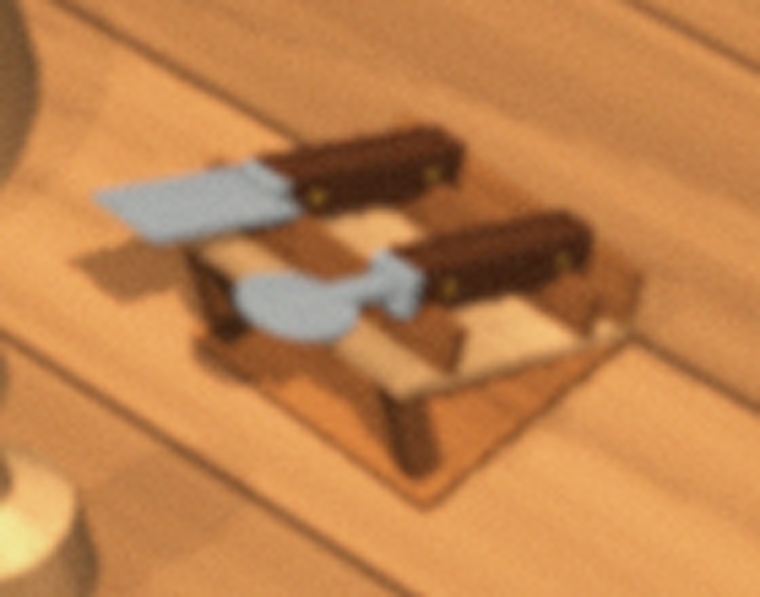

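```bash
cat >> g.py <<'E'
def go(x,y,z,yaw,frm=None):
    s=get_state(); p=np.array(s['eef_pos']);w=s['ee_rot'][2]
    if frm is not None: p,w=np.array(frm[:3]),frm[3]
    d=np.array([x,y,z])-p
    tx=d[0]*np.cos(w)+d[1]*np.sin(w); ty=d[0]*np.sin(w)-d[1]*np.cos(w)
    dw=(yaw-w+np.pi)%(2*np.pi)-np.pi
    print('from',p,round(w,3),'-> tx %.3f ty %.3f tz %.3f twist %.4f'%(tx/.25,ty/.25,-d[2]/.25,-dw/np.pi))
E
python3 - <<'E'
from g import *
go(.40,.50,.30,-.2)
go(.48,.26,.32,-.16,(.40,.50,.30,-.2))
go(.52,.06,.32,-.16,(.48,.26,.32,-.16))
E
```

```text
from [0.197 0.646 0.227] -0.296 -> tx 0.947 ty 0.320 tz -0.294 twist -0.0305
from [0.4 0.5 0.3] -0.2 -> tx 0.504 ty 0.877 tz -0.080 twist -0.0127
from [0.48 0.26 0.32] -0.16 -> tx 0.285 ty 0.764 tz -0.000 twist -0.0000
```

>>> {"fn": "arm_command", "kwargs": {"commands": [{"tx": 0.95,"ty": 0.32,"tz": -0.3,"twist": -0.03},{"tx": 0.95,"ty": 0.32,"tz": -0.3,"twist": -0.03},{"tx": 0.95,"ty": 0.32,"tz": -0.3,"twist": -0.03},{"tx": 0.95,"ty": 0.32,"tz": -0.3,"twist": -0.03},{"tx": 0.95,"ty": 0.32,"tz": -0.3,"twist": -0.03},{"tx": 0.95,"ty": 0.32,"tz": -0.3,"twist": -0.03},{"tx": 0.95,"ty": 0.32,"tz": -0.3,"twist": -0.03},{"tx": 0.95,"ty": 0.32,"tz": -0.3,"twist": -0.03}], "claw": 0.55}}

```text
t: 2.97
eef_pos: [0.4034, 0.4982, 0.3032]
ee_rot: [-3.139, -0.001, -0.205]
force: [-0.1, -0.2, -0.1]
width: 0.049
gripper_force: 0.0
```

>>> {"fn": "arm_command", "kwargs": {"commands": [{"tx": 0.5,"ty": 0.88,"tz": -0.08,"twist": -0.013},{"tx": 0.5,"ty": 0.88,"tz": -0.08,"twist": -0.013},{"tx": 0.5,"ty": 0.88,"tz": -0.08,"twist": -0.013},{"tx": 0.5,"ty": 0.88,"tz": -0.08,"twist": -0.013},{"tx": 0.5,"ty": 0.88,"tz": -0.08,"twist": -0.013},{"tx": 0.5,"ty": 0.88,"tz": -0.08,"twist": -0.013},{"tx": 0.5,"ty": 0.88,"tz": -0.08,"twist": -0.013},{"tx": 0.5,"ty": 0.88,"tz": -0.08,"twist": -0.013}]}}

```text
t: 3.63
eef_pos: [0.4792, 0.2579, 0.322]
ee_rot: [-3.141, -0.0, -0.163]
force: [-0.4, 0.6, -0.2]
width: 0.0483
gripper_force: 0.0
```

Run:
```python
from g import *
import pickle
s=get_state();print(s['eef_pos'],s['ee_rot'],s['q'])
f,K,X=snap('wrist','w1.png');print(X[:3,3],X[:3,2],X[:3,0])
pickle.dump((K,X),open('w1.pkl','wb'))
for n in ['stand_bare','core_box','stand_used']:
    for r in regions_of(n,'wrist')[:3]:
        ys,xs=np.nonzero(r['region']);print(n,round(r['score'],2),np.round(r['rect']),xs.mean().round(1),ys.mean().round(1))
for n in ['stand_bare_seat','pry_slot','lid_lip']:
    print(n,[(np.round(x['uv']),round(x['score'],2),atz(x['uv'],K,X,{'s':.014,'p':.097,'l':.1}[n[0]])) for x in spot_point(n,'wrist')[:3]])
go(.52,.06,.32,-.16)
```

```text
[0.479 0.258 0.322] [-3.141 -0.    -0.163] [ 0.854  0.093 -0.12  -0.    -1.357  0.554]
[0.55  0.245 0.479] [-0.263  0.044 -0.964] [-0.164 -0.986 -0.   ]
stand_bare 0.86 [230. 171. 308. 246.] 268.8 210.0
stand_bare 0.61 [163. 259. 226. 306.] 196.2 276.1
core_box 0.78 [405.   3. 640. 104.] 505.9 36.4
core_box 0.65 [324. 302. 399. 399.] 360.4 371.2
core_box 0.63 [457.   1. 640.  84.] 535.6 30.0
stand_used 0.74 [ 62. 140. 165. 206.] 113.3 170.4
stand_used 0.67 [217.  33. 302. 123.] 261.0 77.3
stand_used 0.21 [230. 170. 308. 250.] 268.6 209.8
stand_bare_seat [(array([186., 300.]), 0.86, array([0.373, 0.434, 0.014])), (array([268., 215.]), 0.58, array([0.458, 0.318, 0.014]))]
pry_slot [(array([552.,  54.]), 0.76, array([0.57 , 0.046, 0.097]))]
lid_lip []
from [0.479 0.26  0.321] -0.159 -> tx 0.290 ty 0.766 tz 0.004 twist 0.0003
```

View pics/w1.png

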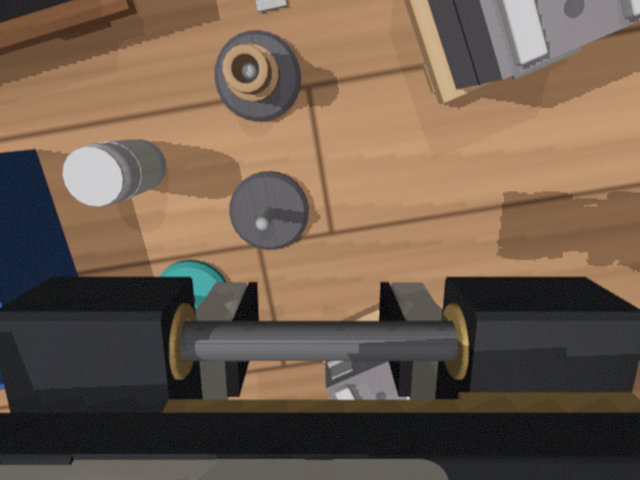

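>>> {"fn": "arm_command", "kwargs": {"commands": [{"tx": 0.29,"ty": 0.77,"tz": -0.1},{"tx": 0.29,"ty": 0.77,"tz": -0.1},{"tx": 0.29,"ty": 0.77,"tz": -0.1},{"tx": 0.29,"ty": 0.77,"tz": -0.1},{"tx": 0.29,"ty": 0.77,"tz": -0.1},{"tx": 0.29,"ty": 0.77,"tz": -0.1},{"tx": 0.29,"ty": 0.77,"tz": -0.1},{"tx": 0.29,"ty": 0.77,"tz": -0.1}]}}

```text
invalid input
```

Run:
```python
from g import *
import pickle
f,K,X=snap('wrist','w2.png')
pickle.dump((K,X),open('w2.pkl','wb'))
for n in ['core_box']:
    for r in regions_of(n,'wrist')[:2]:
        ys,xs=np.nonzero(r['region']);print(n,round(r['score'],2),np.round(r['rect']),xs.mean().round(1),ys.mean().round(1))
for n in ['pry_slot','lid_lip','lid_hinge']:
    print(n,[(np.round(x['uv']),round(x['score'],2),atz(x['uv'],K,X,.1)) for x in spot_point(n,'wrist')[:3]])
go(.56,-.19,.32,-.16)
go(.465,-.355,.28,-.16,(.56,-.19,.32,-.16))
```

```text
core_box 0.97 [407.   1. 640. 102.] 508.3 36.6
core_box 0.87 [326. 305. 406. 399.] 361.1 372.4
pry_slot [(array([553.,  54.]), 0.84, array([0.569, 0.049, 0.1  ]))]
lid_lip []
lid_hinge [(array([366., 350.]), 0.57, array([0.324, 0.236, 0.1  ]))]
from [0.479 0.26  0.321] -0.16 -> tx 0.607 ty 1.724 tz 0.006 twist -0.0001
from [ 0.56 -0.19  0.32] -0.16 -> tx -0.270 ty 0.712 tz 0.160 twist -0.0000
```

View pics/w2.png

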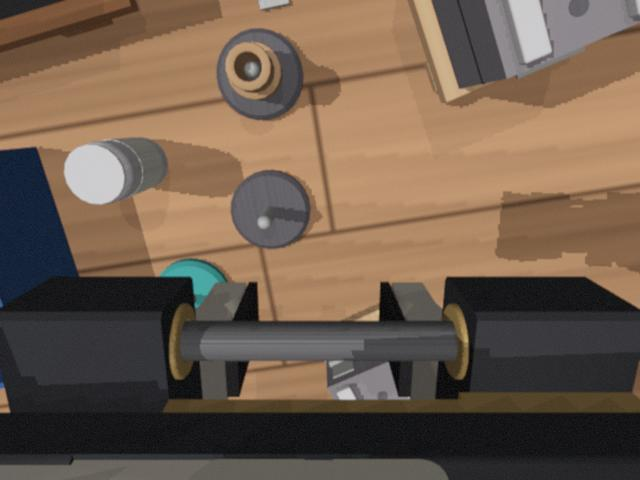

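>>> {"fn": "arm_command", "kwargs": {"commands": [{"tx": 0.29,"ty": 0.77,"tz": -0.1,"twist": 0},{"tx": 0.29,"ty": 0.77,"tz": -0.1,"twist": 0},{"tx": 0.29,"ty": 0.77,"tz": -0.1,"twist": 0},{"tx": 0.29,"ty": 0.77,"tz": -0.1,"twist": 0},{"tx": 0.29,"ty": 0.77,"tz": -0.1,"twist": 0},{"tx": 0.29,"ty": 0.77,"tz": -0.1,"twist": 0},{"tx": 0.29,"ty": 0.77,"tz": -0.1,"twist": 0},{"tx": 0.29,"ty": 0.77,"tz": -0.1,"twist": 0}]}}

```text
t: 4.9
eef_pos: [0.5198, 0.0575, 0.3465]
ee_rot: [-3.141, 0.0, -0.162]
force: [-0.6, 0.2, -0.9]
width: 0.0479
gripper_force: 0.0
```

Run:
```python
from g import *
import pickle
f,K,X=snap('wrist','w2.png')
pickle.dump((K,X),open('w2.pkl','wb'))
for n in ['core_box']:
    for r in regions_of(n,'wrist')[:2]:
        ys,xs=np.nonzero(r['region']);print(n,round(r['score'],2),np.round(r['rect']),xs.mean().round(1),ys.mean().round(1))
for n in ['pry_slot','lid_lip','lid_hinge']:
    print(n,[(np.round(x['uv']),round(x['score'],2),atz(x['uv'],K,X,.1)) for x in spot_point(n,'wrist')[:3]])
go(.56,-.15,.34,-.16)
go(.44,-.355,.30,-.16,(.56,-.15,.34,-.16))
```

```text
core_box 0.82 [234. 362. 278. 400.] 255.8 385.0
core_box 0.8 [173.   0. 388. 176.] 283.2 73.8
pry_slot [(array([319., 140.]), 0.91, array([0.572, 0.047, 0.1  ]))]
lid_lip []
lid_hinge []
from [0.52  0.059 0.346] -0.159 -> tx 0.291 ty 0.799 tz 0.026 twist 0.0003
from [ 0.56 -0.15  0.34] -0.16 -> tx -0.343 ty 0.886 tz 0.160 twist -0.0000
```

View pics/w2.png

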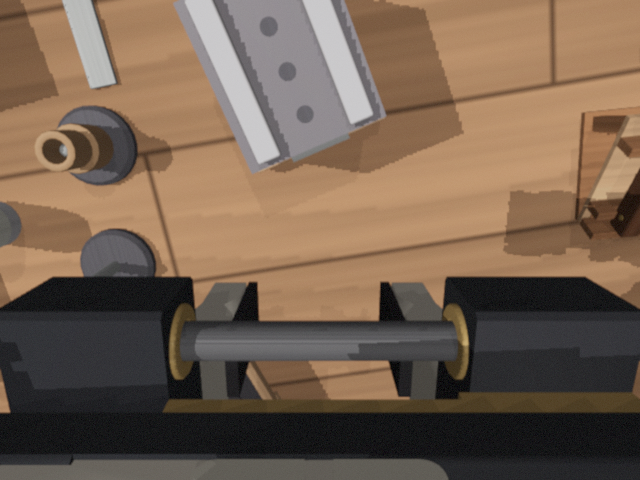

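Run:
```python
from g import *
import pickle
K,X=pickle.load(open('w2.pkl','rb'))
a=atz([257,171],K,X,.146);b=atz([384,117],K,X,.146);print(a,b,np.linalg.norm(a-b)); d=a-b;print('yaw',np.arctan2(-d[0],d[1]))
c=atz([342,0],K,X,.146);d=c-b;print('side yaw',np.arctan2(d[1],d[0]))
m=(a+b)/2;print(m)
l=[atz(p,K,X,.093) for p in ([292,160],[349,137])];print(l,np.linalg.norm(l[0]-l[1]))
print(atz([586,215],K,X,0), atz([586,112],K,X,0))
```

```text
[0.558 0.102 0.146] [ 0.584 -0.008  0.146] 0.11286083455493481
yaw 0.23072795190806095
side yaw 0.22854853964835087
[0.571 0.047 0.146]
[array([0.558, 0.076, 0.093]), array([0.57 , 0.019, 0.093])] 0.057895529383481165
[ 0.428 -0.256  0.   ] [ 0.549 -0.256  0.   ]
```

>>> {"fn": "arm_command", "kwargs": {"commands": [{"tx": 0.29,"ty": 0.8,"tz": 0.03,"twist": 0},{"tx": 0.29,"ty": 0.8,"tz": 0.03,"twist": 0},{"tx": 0.29,"ty": 0.8,"tz": 0.03,"twist": 0},{"tx": 0.29,"ty": 0.8,"tz": 0.03,"twist": 0},{"tx": 0.29,"ty": 0.8,"tz": 0.03,"twist": 0},{"tx": 0.29,"ty": 0.8,"tz": 0.03,"twist": 0},{"tx": 0.29,"ty": 0.8,"tz": 0.03,"twist": 0},{"tx": 0.29,"ty": 0.8,"tz": 0.03,"twist": 0}]}}

```text
t: 5.82
eef_pos: [0.5595, -0.151, 0.3386]
ee_rot: [3.142, 0.001, -0.161]
force: [0.1, -0.7, 0.9]
width: 0.0479
gripper_force: 0.0
```

>>> {"fn": "arm_command", "kwargs": {"commands": [{"tx": -0.34,"ty": 0.88,"tz": 0.1,"twist": 0},{"tx": -0.34,"ty": 0.88,"tz": 0.1,"twist": 0},{"tx": -0.34,"ty": 0.88,"tz": 0.1,"twist": 0},{"tx": -0.34,"ty": 0.88,"tz": 0.1,"twist": 0},{"tx": -0.34,"ty": 0.88,"tz": 0.1,"twist": 0},{"tx": -0.34,"ty": 0.88,"tz": 0.1,"twist": 0},{"tx": -0.34,"ty": 0.88,"tz": 0.1,"twist": 0},{"tx": -0.34,"ty": 0.88,"tz": 0.1,"twist": 0}]}}

```text
t: 6.48
eef_pos: [0.4401, -0.3545, 0.3142]
ee_rot: [-3.141, -0.0, -0.161]
force: [0.4, 1.1, -0.6]
width: 0.0481
gripper_force: 0.0
```

Run:
```python
from g import *
import pickle
f,K,X=snap('wrist','w3.png')
pickle.dump((K,X),open('w3.pkl','wb'))
for r in regions_of('blade','wrist')[:2]:
    ys,xs=np.nonzero(r['region']);print(round(r['score'],2),np.round(r['rect']),xs.mean().round(1),ys.mean().round(1))
for n,z in [('blade',.072),('blade_tip',.129),('slick',.072),('rest',0)]:
    print(n,[(np.round(x['uv']),round(x['score'],2),atz(x['uv'],K,X,z)) for x in spot_point(n,'wrist')[:3]])
```

```text
0.83 [278.  34. 337. 226.] 312.4 112.0
blade [(array([317., 167.]), 0.85, array([ 0.469, -0.359,  0.072]))]
blade_tip []
slick [(array([230., 172.]), 0.63, array([ 0.477, -0.278,  0.072]))]
rest [(array([280., 146.]), 0.73, array([ 0.49 , -0.322,  0.   ]))]
```

View pics/w3.png

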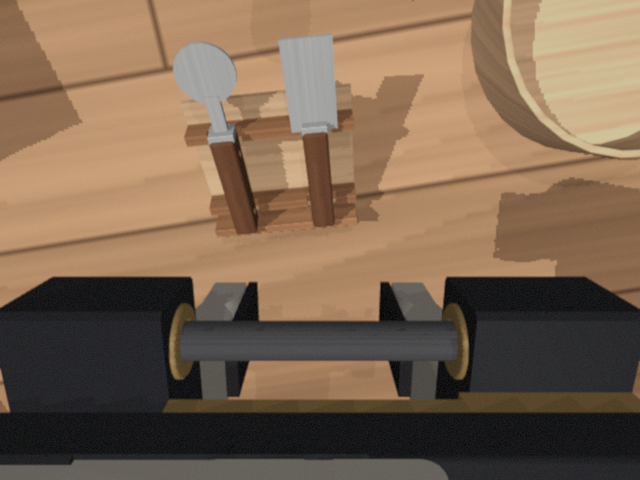

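Run:
```python
from g import *
import pickle
K,X=pickle.load(open('w3.pkl','rb'))
t=atz([306,38],K,X,.1295);ff=atz([317,131],K,X,.092+.005);b=atz([322,225],K,X,.037+.011)
print(t,ff,b)
for u,v in ((b,t),(b,ff),(ff,t)): d=v-u;print(np.arctan2(d[1],d[0]),np.hypot(d[0],d[1]))
```

```text
[ 0.569 -0.368  0.13 ] [ 0.502 -0.364  0.097] [ 0.407 -0.354  0.048]
-0.0839549058832436 0.16250971548379814
-0.11143219710020529 0.09471865744703561
-0.04560710737516289 0.06787671421209059
```

Run:
```python
from g import *
go(.469,-.3585,.12,-.095)
go(.469,-.3585,.056,-.095,(.469,-.3585,.12,-.095))
```

```text
from [ 0.441 -0.354  0.314] -0.159 -> tx 0.113 ty 0.001 tz 0.777 twist -0.0202
from [ 0.469 -0.358  0.12 ] -0.095 -> tx 0.000 ty -0.000 tz 0.256 twist -0.0000
```

>>> {"fn": "arm_command", "kwargs": {"commands": [{"tx": 0.113,"ty": 0,"tz": 0.2,"twist": -0.02},{"tx": 0.113,"ty": 0,"tz": 0.35,"twist": -0.02},{"tx": 0.113,"ty": 0,"tz": 0.5,"twist": -0.02},{"tx": 0.113,"ty": 0,"tz": 0.65,"twist": -0.02},{"tx": 0.113,"ty": 0,"tz": 0.78,"twist": -0.02},{"tx": 0.113,"ty": 0,"tz": 0.78,"twist": -0.02},{"tx": 0.113,"ty": 0,"tz": 0.78,"twist": -0.02},{"tx": 0.113,"ty": 0,"tz": 0.78,"twist": -0.02}]}}

```text
t: 7.45
eef_pos: [0.4698, -0.3598, 0.1213]
ee_rot: [3.14, -0.002, -0.097]
force: [0.1, -0.6, 1.7]
width: 0.0485
gripper_force: 0.0
```

Run:
```python
from g import *
f,K,X=snap('wrist','w4.png')
for n,z in [('blade_tip',.129),('blade',.072)]:
    print(n,[(np.round(x['uv']),round(x['score'],2),atz(x['uv'],K,X,z)) for x in spot_point(n,'wrist')[:3]])
m=regions_of('blade','wrist')[:1]
for r in m:
    R=r['region'];print(r['score'],np.round(r['rect']))
    for v in range(int(r['rect'][1])+5,int(r['rect'][3]),25):
        xs=np.nonzero(R[v])[0]
        if len(xs): print(v,xs.min(),xs.max())
go(.469,-.3585,.056,-.095)
```

```text
blade_tip [(array([306.,  25.]), 0.92, array([ 0.571, -0.367,  0.129]))]
blade [(array([316., 264.]), 0.68, array([ 0.471, -0.36 ,  0.072]))]
0.83 [242.  23. 367. 320.]
28 245 367
53 247 365
78 251 364
103 254 362
128 258 362
153 261 361
178 265 358
203 269 358
228 290 338
253 292 338
278 295 337
303 298 338
from [ 0.469 -0.36   0.122] -0.098 -> tx -0.003 ty -0.005 tz 0.262 twist -0.0008
```

>>> {"fn": "arm_command", "kwargs": {"commands": [{"tx": 0,"ty": 0,"tz": 0.07,"twist": -0.003},{"tx": 0,"ty": 0,"tz": 0.14,"twist": -0.003},{"tx": 0,"ty": 0,"tz": 0.2,"twist": -0.003},{"tx": 0,"ty": 0,"tz": 0.26,"twist": -0.003},{"tx": 0,"ty": 0,"tz": 0.26,"twist": -0.003},{"tx": 0,"ty": 0,"tz": 0.26,"twist": -0.003},{"tx": 0,"ty": 0,"tz": 0.26,"twist": -0.003},{"tx": 0,"ty": 0,"tz": 0.26,"twist": -0.003}]}}

```text
t: 8.32
eef_pos: [0.4691, -0.3598, 0.0556]
ee_rot: [3.141, -0.002, -0.088]
force: [0.3, -0.8, 0.7]
width: 0.0482
gripper_force: 0.0
```

>>> {"fn": "arm_command", "kwargs": {"commands": [{"tx": 0,"ty": 0,"tz": 0,"twist": 0},{"tx": 0,"ty": 0,"tz": 0,"twist": 0},{"tx": 0,"ty": 0,"tz": 0,"twist": 0},{"tx": 0,"ty": 0,"tz": 0,"twist": 0},{"tx": 0,"ty": 0,"tz": 0,"twist": 0},{"tx": 0,"ty": 0,"tz": 0,"twist": 0},{"tx": 0,"ty": 0,"tz": 0,"twist": 0},{"tx": 0,"ty": 0,"tz": 0,"twist": 0}], "claw": 0, "grip_force": 40}}

```text
t: 8.98
eef_pos: [0.4683, -0.3595, 0.0543]
ee_rot: [3.141, -0.0, -0.088]
force: [-0.6, 0.2, 3.2]
width: 0.0218
gripper_force: 39.9
```

>>> {"fn": "arm_command", "kwargs": {"commands": [{"tx": 0,"ty": 0,"tz": -0.1,"twist": 0},{"tx": 0,"ty": 0,"tz": -0.2,"twist": 0},{"tx": 0,"ty": 0,"tz": -0.3,"twist": 0},{"tx": 0,"ty": 0,"tz": -0.4,"twist": 0},{"tx": 0,"ty": 0,"tz": -0.5,"twist": 0},{"tx": 0,"ty": 0,"tz": -0.5,"twist": 0},{"tx": 0,"ty": 0,"tz": -0.5,"twist": 0},{"tx": 0,"ty": 0,"tz": -0.5,"twist": 0}]}}

```text
t: 9.65
eef_pos: [0.4676, -0.359, 0.1781]
ee_rot: [-3.141, 0.001, -0.089]
force: [-0.8, 0.6, -2.4]
width: 0.0214
gripper_force: 39.9
```

Run:
```python
from g import *
go(.48,-.13,.19,.23)
go(.48,-.13,.07,.23,(.48,-.13,.19,.23))
```

```text
from [ 0.468 -0.359  0.178] -0.089 -> tx -0.032 ty -0.917 tz -0.047 twist -0.1015
from [ 0.48 -0.13  0.19] 0.23 -> tx 0.000 ty 0.000 tz 0.480 twist -0.0000
```

>>> {"fn": "arm_command", "kwargs": {"commands": [{"tx": -0.03,"ty": -0.13,"tz": -0.05,"twist": -0.02},{"tx": -0.03,"ty": -0.26,"tz": -0.05,"twist": -0.05},{"tx": -0.03,"ty": -0.4,"tz": -0.05,"twist": -0.08},{"tx": -0.03,"ty": -0.54,"tz": -0.05,"twist": -0.1015},{"tx": -0.03,"ty": -0.68,"tz": -0.05,"twist": -0.1015},{"tx": -0.03,"ty": -0.8,"tz": -0.05,"twist": -0.1015},{"tx": -0.03,"ty": -0.92,"tz": -0.05,"twist": -0.1015},{"tx": -0.03,"ty": -0.92,"tz": -0.05,"twist": -0.1015}]}}

```text
t: 10.32
eef_pos: [0.4806, -0.1259, 0.1902]
ee_rot: [-3.14, 0.002, 0.233]
force: [-0.3, 0.1, -2.0]
width: 0.0218
gripper_force: 39.9
```

>>> {"fn": "arm_command", "kwargs": {"commands": [{"tx": 0,"ty": 0,"tz": 0.1,"twist": 0},{"tx": 0,"ty": 0,"tz": 0.2,"twist": 0},{"tx": 0,"ty": 0,"tz": 0.3,"twist": 0},{"tx": 0,"ty": 0,"tz": 0.4,"twist": 0},{"tx": 0,"ty": 0,"tz": 0.5,"twist": 0},{"tx": 0,"ty": 0,"tz": 0.6,"twist": 0},{"tx": 0,"ty": 0,"tz": 0.6,"twist": 0},{"tx": 0,"ty": 0,"tz": 0.6,"twist": 0}], "grip_force": 20}}

```text
t: 10.98
eef_pos: [0.4792, -0.13, 0.0399]
ee_rot: [-3.141, 0.005, 0.23]
force: [0.5, -0.4, -0.5]
width: 0.022
gripper_force: 19.9
```

```bash
cat > tip.py <<'E'
from g import *
def pitch():
    s=get_state();p=np.array(s['eef_pos']);w=s['ee_rot'][2];f,K,X=snap('wrist')
    r=spot_point('blade_tip','wrist')[:1]
    if not r: print('no tip');return
    o,d=ray(r[0]['uv'],K,X)
    g=p+[0,0,.019]; n=np.array([-np.sin(w),np.cos(w),0]); h=np.array([np.cos(w),np.sin(w),0])
    q=o+d*np.dot(g-o,n)/np.dot(d,n) if abs(np.dot(d,n))>.3 else None
    # circle of 115mm about grasp point, closest ray point
    best=min(((np.linalg.norm(np.cross(g+.115*(np.cos(a)*h+np.array([0,0,np.sin(a)]))-o,d)),a) for a in np.arange(-.5,1,.005)))
    print('tip uv',np.round(r[0]['uv'],1),round(r[0]['score'],2),'pitch deg',np.degrees(best[1]).round(1),'miss',best[0].round(4),'force',s['force'],s['eef_pos'])
    for L in (.105,.11,.12):
        b=min(((np.linalg.norm(np.cross(g+L*(np.cos(a)*h+np.array([0,0,np.sin(a)]))-o,d)),a) for a in np.arange(-.5,1,.005)));print(L,np.degrees(b[1]).round(1))
E
python3 -c "from tip import *;pitch()"
```

```text
no tip
```

>>> {"fn": "arm_command", "kwargs": {"commands": [{"tx": 0,"ty": 0,"tz": 0.03,"twist": 0},{"tx": 0,"ty": 0,"tz": 0.05,"twist": 0},{"tx": 0,"ty": 0,"tz": 0.07,"twist": 0},{"tx": 0,"ty": 0,"tz": 0.09,"twist": 0},{"tx": 0,"ty": 0,"tz": 0.11,"twist": 0},{"tx": 0,"ty": 0,"tz": 0.125,"twist": 0},{"tx": 0,"ty": 0,"tz": 0.142,"twist": 0},{"tx": 0,"ty": 0,"tz": 0.142,"twist": 0}]}}

```text
t: 11.75
eef_pos: [0.4804, -0.1297, 0.0052]
ee_rot: [-3.141, 0.001, 0.23]
force: [1.9, 0.1, -0.1]
width: 0.0219
gripper_force: 20.0
```

```bash
python3 -c "
from tip import *
pitch();cv2.imwrite('pics/w5.png',grab_frame('wrist')[:,:,::-1])"
```

```text
no tip
```

View pics/w5.png

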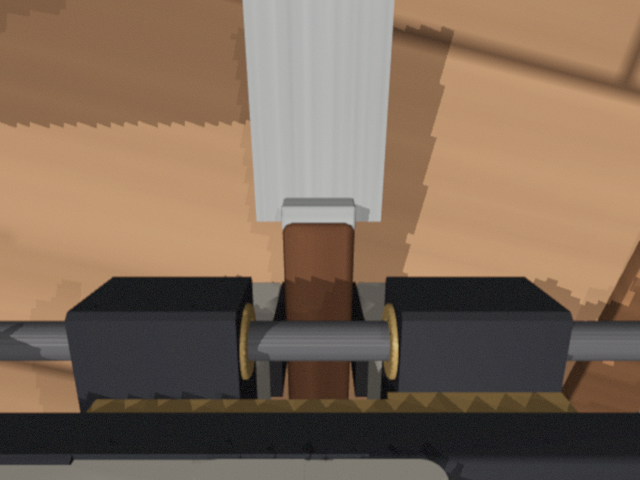

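```bash
cat > pit.py <<'E'
from g import *
def pit(name=None):
    s=get_state();p=np.array(s['eef_pos']);w=s['ee_rot'][2]
    f,K,X=snap('wrist',name)
    hsv=cv2.cvtColor(f,cv2.COLOR_RGB2HSV)
    m=((hsv[:,:,1]<40)&(hsv[:,:,2]>120))
    L=[];
    h=np.array([np.cos(w),np.sin(w),0])
    pts=[]
    for v in range(2,260,6):
        r=m[v,200:440]
        n,lab,st,_=cv2.connectedComponentsWithStats(r[None].astype(np.uint8))
        if n<2: continue
        i=1+np.argmax(st[1:,4]); a=200+st[i,0];b=a+st[i,2]-1
        if b-a<95: continue
        z=K[0,0]*.040/(b-a+1)
        c=np.array([((a+b)/2-K[0,2])/K[0,0]*z,(v-K[1,2])/K[1,1]*z,z,1]); q=(X@c)[:3]
        pts.append([np.dot(q-p,h),q[2]-p[2]-.019,v,b-a+1,np.dot(q-p,[-h[1],h[0],0])])
    P=np.array(pts);
    k=np.polyfit(P[:,0],P[:,1],1); 
    print('rows',len(P),'pitch deg',np.degrees(np.arctan(k[0])).round(2),'z at grasp',k[1].round(4),'front z off',np.polyval(k,.112).round(4)); print(P[[0,len(P)//2,-1]])
    print('side drift',np.polyfit(P[:,0],P[:,4],1),s['eef_pos'],w,s['force'],s['t'])
E
python3 -c "from pit import *;pit()"
```

```text
rows 36 pitch deg 14.63 z at grasp -0.0112 front z off 0.018
[[  0.102   0.013   2.    151.     -0.001]
 [  0.074   0.009 110.    138.     -0.001]
 [  0.041   0.004 218.    124.     -0.001]]
side drift [-0.018  0.   ] [ 0.48  -0.13   0.005] 0.2298723711543662 [ 0.044 -0.787 -0.933] 11.9
```

>>> {"fn": "arm_command", "kwargs": {"commands": [{"tx": 0,"ty": 0,"tz": 0,"twist": 0},{"tx": 0,"ty": 0,"tz": 0,"twist": 0},{"tx": 0,"ty": 0,"tz": 0,"twist": 0},{"tx": 0,"ty": 0,"tz": 0.005,"twist": 0},{"tx": 0,"ty": 0,"tz": 0.01,"twist": 0},{"tx": 0,"ty": 0,"tz": 0.01,"twist": 0},{"tx": 0,"ty": 0,"tz": 0.01,"twist": 0},{"tx": 0,"ty": 0,"tz": 0.01,"twist": 0}], "claw": 0.35}}

```text
t: 12.62
eef_pos: [0.481, -0.1296, 0.0035]
ee_rot: [-3.142, 0.0, 0.23]
force: [-0.2, 0.2, -0.3]
width: 0.0306
gripper_force: 0.0
```

```bash
python3 -c "from pit import *;pit('w6.png')"
```

```text
rows 32 pitch deg 0.17 z at grasp -0.0088 front z off -0.0084
[[  0.107  -0.009   2.    129.     -0.001]
 [  0.078  -0.009  98.    122.     -0.001]
 [  0.047  -0.009 194.    115.     -0.001]]
side drift [-0.004 -0.001] [ 0.481 -0.13   0.004] 0.2304099606651422 [-0.228  0.191 -0.286] 12.6167
```

>>> {"fn": "arm_command", "kwargs": {"commands": [{"tx": 0,"ty": 0,"tz": 0,"twist": 0},{"tx": 0,"ty": 0,"tz": 0,"twist": 0},{"tx": 0,"ty": 0,"tz": 0,"twist": 0},{"tx": 0,"ty": 0,"tz": 0,"twist": 0},{"tx": 0,"ty": 0,"tz": 0,"twist": 0},{"tx": 0,"ty": 0,"tz": 0,"twist": 0},{"tx": 0,"ty": 0,"tz": 0,"twist": 0},{"tx": 0,"ty": 0,"tz": 0,"twist": 0}], "claw": 0, "grip_force": 50}}

```text
t: 13.33
eef_pos: [0.481, -0.1296, 0.0036]
ee_rot: [3.142, -0.0, 0.23]
force: [0.3, 0.2, 0.1]
width: 0.0217
gripper_force: 50.0
```

```bash
python3 -c "from pit import *;pit('w7.png')"
```

```text
rows 33 pitch deg 0.08 z at grasp -0.0087 front z off -0.0086
[[  0.107  -0.01    2.    128.     -0.001]
 [  0.078  -0.009  98.    122.     -0.001]
 [  0.044  -0.009 200.    114.     -0.001]]
side drift [-0.003 -0.001] [ 0.481 -0.13   0.004] 0.2304488267614273 [0.344 0.233 0.087] 13.3333
```

>>> {"fn": "arm_command", "kwargs": {"commands": [{"tx": 0,"ty": 0,"tz": -0.08,"twist": 0},{"tx": 0,"ty": 0,"tz": -0.16,"twist": 0},{"tx": 0,"ty": 0,"tz": -0.25,"twist": 0},{"tx": 0,"ty": 0,"tz": -0.335,"twist": 0},{"tx": 0,"ty": 0,"tz": -0.335,"twist": 0},{"tx": 0,"ty": 0,"tz": -0.335,"twist": 0},{"tx": 0,"ty": 0,"tz": -0.335,"twist": 0},{"tx": 0,"ty": 0,"tz": -0.335,"twist": 0}]}}

```text
t: 14.05
eef_pos: [0.4801, -0.1296, 0.0863]
ee_rot: [-3.141, 0.002, 0.23]
force: [-0.5, 0.3, -0.3]
width: 0.0213
gripper_force: 50.0
```

Run:
```python
from pit import *
pit()
go(.426,.0138,.0873,.23)
for c in ('side','scene'):
    grab_frame(c)
    for r in spot_point('blade_tip',c)[:1]: print(c,r['uv'],r['score'],atz(r['uv'],*C[c],.097))
    for r in spot_point('pry_slot',c)[:2]: print(c,r['uv'],r['score'],atz(r['uv'],*C[c],.097))
    for r in boxes_of('core_box',c)[:2]: print(c,r['rect'],atz([(r['rect'][0]+r['rect'][2])/2,(r['rect'][1]+r['rect'][3])/2],*C[c],.06))
```

```text
rows 33 pitch deg 0.46 z at grasp -0.0095 front z off -0.0086
[[  0.107  -0.009   2.    129.     -0.001]
 [  0.078  -0.009  98.    122.     -0.001]
 [  0.044  -0.009 200.    114.     -0.001]]
side drift [-0.    -0.001] [ 0.48  -0.13   0.086] 0.2301515372658538 [-0.482  0.299 -0.347] 14.05
from [ 0.48  -0.13   0.086] 0.23 -> tx -0.080 ty -0.608 tz -0.004 twist 0.0001
side [362.2, 272.1] 0.73 [ 0.597 -0.111  0.097]
side [333.2, 224.1] 0.86 [0.566 0.046 0.097]
side [185.9, 205.5] 0.69 [0.207 0.186 0.097]
side [337.1, 177.7, 401.1, 265.1] [0.669 0.066 0.06 ]
side [182.6, 172.5, 239.9, 238.5] [0.27  0.207 0.06 ]
scene [247.5, 233.6] 0.7 [ 0.595 -0.105  0.097]
scene [471.2, 189.5] 0.89 [0.221 0.21  0.097]
scene [247.1, 239.7, 353.1, 363.1] [0.641 0.064 0.06 ]
```

>>> {"fn": "arm_command", "kwargs": {"commands": [{"tx": -0.08,"ty": -0.12,"tz": -0.004,"twist": 0},{"tx": -0.08,"ty": -0.24,"tz": -0.004,"twist": 0},{"tx": -0.08,"ty": -0.36,"tz": -0.004,"twist": 0},{"tx": -0.08,"ty": -0.48,"tz": -0.004,"twist": 0},{"tx": -0.08,"ty": -0.608,"tz": -0.004,"twist": 0},{"tx": -0.08,"ty": -0.608,"tz": -0.004,"twist": 0},{"tx": -0.08,"ty": -0.608,"tz": -0.004,"twist": 0},{"tx": -0.08,"ty": -0.608,"tz": -0.004,"twist": 0}]}}

```text
t: 15.17
eef_pos: [0.4269, 0.0139, 0.0884]
ee_rot: [-3.142, -0.0, 0.232]
force: [-0.1, -0.5, -1.7]
width: 0.0218
gripper_force: 50.0
```

Run:
```python
from pit import *
pit()
for d in (.108,.097): h=np.array([.9737,.2280]);t=np.array([.572,.048])-d*h; go(t[0],t[1],.0873,.23)
for c in ('side','scene'):
    grab_frame(c)
    for r in spot_point('blade_tip',c)[:1]: print(c,r['uv'],r['score'],atz(r['uv'],*C[c],.097))
f=cv2.imread('/dev/null')
a=grab_frame('side')[150:290,240:420,::-1];cv2.imwrite('pics/c2.png',cv2.resize(a,(760,591),interpolation=cv2.INTER_CUBIC))
```

```text
rows 33 pitch deg 0.7 z at grasp -0.0097 front z off -0.0084
[[  0.107  -0.008   2.    129.     -0.001]
 [  0.078  -0.009  98.    122.     -0.001]
 [  0.044  -0.009 200.    114.     -0.001]]
side drift [-0.002 -0.001] [0.427 0.014 0.088] 0.2316187689787661 [-0.077 -0.541 -1.675] 15.1667
from [0.427 0.013 0.088] 0.23 -> tx 0.165 ty -0.002 tz 0.004 twist 0.0001
from [0.427 0.013 0.088] 0.23 -> tx 0.209 ty -0.002 tz 0.004 twist 0.0001
side [324.9, 228.4] 0.94 [0.542 0.036 0.097]
scene [321.0, 247.6] 0.88 [0.535 0.037 0.097]
```

View pics/c2.png

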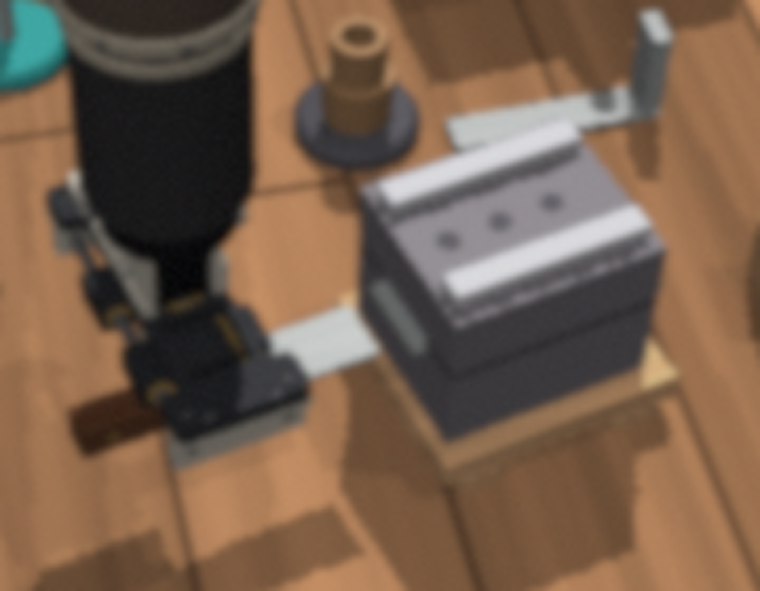

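>>> {"fn": "arm_command", "kwargs": {"commands": [{"tx": 0.04,"ty": -0.006,"tz": 0.002,"twist": 0},{"tx": 0.08,"ty": -0.006,"tz": 0.004,"twist": 0},{"tx": 0.11,"ty": -0.006,"tz": 0.004,"twist": 0},{"tx": 0.13,"ty": -0.006,"tz": 0.004,"twist": 0},{"tx": 0.15,"ty": -0.006,"tz": 0.004,"twist": 0},{"tx": 0.17,"ty": -0.006,"tz": 0.004,"twist": 0},{"tx": 0.19,"ty": -0.006,"tz": 0.004,"twist": 0},{"tx": 0.205,"ty": -0.006,"tz": 0.004,"twist": 0}]}}

```text
t: 16.13
eef_pos: [0.4769, 0.0271, 0.0873]
ee_rot: [3.142, 0.0, 0.23]
force: [-0.2, 0.8, -0.3]
width: 0.0214
gripper_force: 50.0
```

Run:
```python
from pit import *
pit()
for c in ('side','scene'):
    grab_frame(c)
    for r in spot_point('lid_lip',c)[:2]: print(c,r['uv'],r['score'])
```

```text
rows 26 pitch deg 33.07 z at grasp -0.0471 front z off 0.0258
[[  0.088   0.033  44.    175.     -0.   ]
 [  0.071  -0.009 122.    120.     -0.001]
 [  0.044  -0.009 200.    114.     -0.001]]
side drift [ 0.019 -0.002] [0.477 0.027 0.087] 0.23047902797109132 [-0.169  0.757 -0.283] 16.1333
side [336.7, 220.1] 0.96
side [189.1, 203.2] 0.61
scene [468.2, 189.7] 0.82
```

>>> {"fn": "arm_command", "kwargs": {"commands": [{"tx": 0,"ty": 0,"tz": 0.014,"twist": 0},{"tx": 0,"ty": 0,"tz": 0.028,"twist": 0},{"tx": 0,"ty": 0,"tz": 0.042,"twist": 0},{"tx": 0,"ty": 0,"tz": 0.056,"twist": 0},{"tx": 0,"ty": 0,"tz": 0.07,"twist": 0},{"tx": 0.001,"ty": 0,"tz": 0.084,"twist": 0},{"tx": 0.002,"ty": 0,"tz": 0.098,"twist": 0},{"tx": 0.002,"ty": 0,"tz": 0.098,"twist": 0}], "grip_force": 35}}

```text
t: 17.05
eef_pos: [0.4777, 0.0274, 0.0625]
ee_rot: [-3.142, -0.001, 0.231]
force: [1.5, 0.4, 4.1]
width: 0.0216
gripper_force: 35.0
```

Run:
```python
from pit import *
s=get_state();print(s['eef_pos'],s['ee_rot'],s['force'],s['moment'],s['width'])
for c in ('side','scene'):
    grab_frame(c)
    for r in spot_point('lid_lip',c)[:2]: print(c,r['uv'],r['score'])
f,K,X=snap('wrist','w8.png')
# blade width near handle by rows
hsv=cv2.cvtColor(f,cv2.COLOR_RGB2HSV)
for v in (40,80,120,160,190,205,215,225): 
    xs=np.nonzero((hsv[v,200:440,1]<40)&(hsv[v,200:440,2]>120))[0]+200
    print(v,(xs.min(),xs.max(),len(xs)) if len(xs) else None)
```

```text
[0.478 0.027 0.063] [-3.142 -0.001  0.231] [1.47  0.437 4.082] [ 0.076 -1.026 -0.022] 0.02157533278536287
side [188.0, 203.8] 0.88
side [335.0, 220.9] 0.66
scene [468.3, 187.6] 0.58
40 (np.int64(210), np.int64(419), 210)
80 (np.int64(247), np.int64(390), 144)
120 (np.int64(250), np.int64(387), 138)
160 (np.int64(254), np.int64(383), 130)
190 (np.int64(256), np.int64(381), 126)
205 (np.int64(257), np.int64(380), 124)
215 (np.int64(258), np.int64(379), 122)
225 (np.int64(284), np.int64(353), 2)
```

>>> {"fn": "arm_command", "kwargs": {"commands": [{"tx": 0.005,"ty": 0,"tz": 0.012,"twist": 0},{"tx": 0.017,"ty": 0,"tz": 0.021,"twist": 0},{"tx": 0.029,"ty": 0,"tz": 0.029,"twist": 0},{"tx": 0.049,"ty": 0,"tz": 0.042,"twist": 0},{"tx": 0.069,"ty": 0,"tz": 0.053,"twist": 0},{"tx": 0.089,"ty": 0,"tz": 0.06,"twist": 0},{"tx": 0.108,"ty": 0,"tz": 0.068,"twist": 0},{"tx": 0.108,"ty": 0,"tz": 0.068,"twist": 0}]}}

```text
t: 17.97
eef_pos: [0.499, 0.0314, 0.0433]
ee_rot: [3.141, 0.009, 0.229]
force: [-7.1, -2.0, -0.9]
width: 0.0218
gripper_force: 35.0
```

Run:
```python
from pit import *
s=get_state();print(s['eef_pos'],s['ee_rot'],s['force'],s['moment'],s['width'])
f,K,X=snap('wrist','w9.png')
hsv=cv2.cvtColor(f,cv2.COLOR_RGB2HSV)
for v in (40,80,120,160,190,205,215,225): 
    xs=np.nonzero((hsv[v,200:440,1]<40)&(hsv[v,200:440,2]>120))[0]+200
    print(v,(xs.min(),xs.max(),len(xs)) if len(xs) else None)
for c in ('side','scene'):
    f,_,_=snap(c,c+'9.png')
    for r in spot_point('lid_lip',c)[:2]: print(c,r['uv'],r['score'])
a=cv2.resize(cv2.imread('pics/side9.png')[150:280,270:420],(690,598),interpolation=cv2.INTER_CUBIC)
cv2.imwrite('pics/c3.png',a)
```

```text
[0.499 0.031 0.043] [3.141 0.009 0.229] [-7.061 -1.976 -0.889] [-0.664  2.039  0.055] 0.021817397237696663
40 None
80 None
120 (np.int64(200), np.int64(428), 229)
160 (np.int64(238), np.int64(399), 162)
190 (np.int64(243), np.int64(393), 151)
205 (np.int64(246), np.int64(391), 146)
215 (np.int64(248), np.int64(389), 142)
225 (np.int64(249), np.int64(387), 139)
side [188.3, 204.1] 0.87
side [336.2, 215.7] 0.61
scene [468.3, 189.7] 0.69
```

View pics/c3.png

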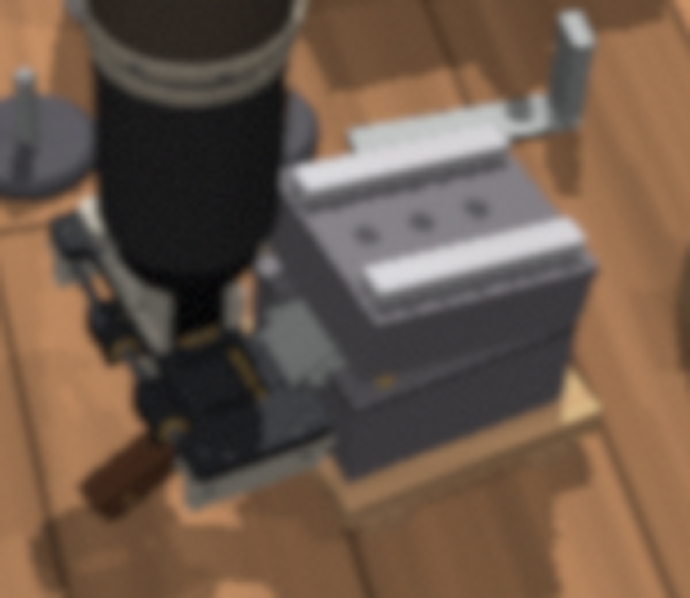

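```bash
cat > lid.py <<'E'
from g import *
M=np.array([.572,.048]);h=np.array([.9737,.2280]);n=np.array([-.2280,.9737])
def W(x,y,z): q=M+(x+.07)*h+y*n; return np.array([q[0],q[1],z])
def lidp(r,y,t,th): # r from hinge, t thickness above underside
    return W(.07-r*np.cos(th)+t*np.sin(th),y,.1+r*np.sin(th)+t*np.cos(th))
E
python3 - <<'E'
from lid import *
for th in (0,.1,.15,.2,.25,.3): print(th,[proj(lidp(.14,-.035,.058,th),*C['side']).round(1),proj(lidp(.14,-.06,.046,th),*C['side']).round(1),proj(lidp(.14,.06,.046,th),*C['side']).round(1)])
E
```

```text
0 [array([343.3, 216.7]), array([347.8, 227.1]), array([325.5, 194. ])]
0.1 [array([346. , 212.1]), array([350.2, 222.7]), array([327.5, 189.6])]
0.15 [array([347.5, 209.7]), array([351.5, 220.5]), array([328.7, 187.4])]
0.2 [array([349.2, 207.4]), array([353. , 218.2]), array([330.1, 185.1])]
0.25 [array([351., 205.]), array([354.6, 215.9]), array([331.5, 182.9])]
0.3 [array([353. , 202.7]), array([356.4, 213.6]), array([333.1, 180.6])]
```

>>> {"fn": "arm_command", "kwargs": {"commands": [{"tx": 0.01,"ty": 0,"tz": 0,"twist": 0},{"tx": 0.02,"ty": 0,"tz": 0,"twist": 0},{"tx": 0.03,"ty": 0,"tz": 0,"twist": 0},{"tx": 0.035,"ty": 0,"tz": 0,"twist": 0},{"tx": 0.04,"ty": 0,"tz": 0.002,"twist": 0},{"tx": 0.04,"ty": 0,"tz": 0.004,"twist": 0},{"tx": 0.04,"ty": 0,"tz": 0.004,"twist": 0},{"tx": 0.04,"ty": 0,"tz": 0.004,"twist": 0}]}}

```text
t: 18.88
eef_pos: [0.5076, 0.0333, 0.0425]
ee_rot: [3.141, 0.01, 0.229]
force: [-9.9, -1.9, 1.3]
width: 0.0215
gripper_force: 35.0
```

```bash
cat >> lid.py <<'E'
def theta(prev='pics/side0.png'):
    """lid angle: match template of lid top face from model-warped reference (homography of lid top plane)"""
    ref=cv2.cvtColor(cv2.imread(prev),cv2.COLOR_BGR2GRAY).astype(np.float32)
    f,_,_=snap('side'); cur=cv2.cvtColor(f,cv2.COLOR_RGB2GRAY).astype(np.float32)
    c=[(r,y) for r in (.01,.135) for y in (-.057,.057)]
    P0=np.float32([proj(lidp(r,y,.05,0),*C['side']) for r,y in c])
    out=[]
    for th in np.arange(0,1.3,.02):
        P=np.float32([proj(lidp(r,y,.05,th),*C['side']) for r,y in c])
        H=cv2.getPerspectiveTransform(P0,P)
        w=cv2.warpPerspective(cur,np.linalg.inv(H),(640,480))
        m=np.zeros((480,640),np.uint8);cv2.fillConvexPoly(m,P0[[0,1,3,2]].astype(np.int32),1);m=m>0
        out.append((np.corrcoef(ref[m],w[m])[0,1],th))
    out.sort(reverse=True);print('theta',[(round(float(a),3),round(float(b),2)) for a,b in out[:3]])
def blade():
    s=get_state();p=np.array(s['eef_pos']);d=p[:2]-M
    print('box x,y TCP',np.round([d@h-.07,d@n],4),'z',p[2],'F box',np.round([np.dot(s['force'][:2],h),np.dot(s['force'][:2],n),s['force'][2]],1),'My',np.round(s['moment'],2),'w',s['width'],'t',s['t'])
E
python3 -c "
from lid import *
blade();theta()"
```

```text
box x,y TCP [-0.136  0.   ] z 0.04249908618780013 F box [-10.1   0.4   1.3] My [-0.86  2.96 -0.06] w 0.021455231570525576 t 18.8833
theta [(0.975, 0.22), (0.953, 0.2), (0.95, 0.24)]
```

>>> {"fn": "arm_command", "kwargs": {"commands": [{"tx": -0.01,"ty": 0,"tz": 0,"twist": 0},{"tx": -0.025,"ty": 0,"tz": -0.02,"twist": 0},{"tx": -0.03,"ty": 0,"tz": -0.04,"twist": 0},{"tx": -0.03,"ty": 0,"tz": -0.06,"twist": 0},{"tx": -0.03,"ty": 0,"tz": -0.08,"twist": 0},{"tx": -0.03,"ty": 0,"tz": -0.1,"twist": 0},{"tx": -0.03,"ty": 0,"tz": -0.12,"twist": 0},{"tx": -0.03,"ty": 0,"tz": -0.12,"twist": 0}], "grip_force": 60}}

```text
t: 19.6
eef_pos: [0.5063, 0.0341, 0.0762]
ee_rot: [-3.141, -0.002, 0.231]
force: [-0.8, -0.5, -2.4]
width: 0.0218
gripper_force: 60.0
```

```bash
python3 -c "
from lid import *
blade();theta()"
```

```text
box x,y TCP [-0.137  0.001] z 0.07615808597798972 F box [-0.8 -0.3 -2.4] My [-0.21  0.42  0.03] w 0.02183921924845479 t 19.6
theta [(0.929, 0.5), (0.908, 0.48), (0.898, 0.52)]
```

>>> {"fn": "arm_command", "kwargs": {"commands": [{"tx": 0.01,"ty": 0,"tz": -0.035,"twist": 0},{"tx": 0.035,"ty": 0,"tz": -0.07,"twist": 0},{"tx": 0.06,"ty": 0,"tz": -0.1,"twist": 0},{"tx": 0.084,"ty": 0,"tz": -0.125,"twist": 0},{"tx": 0.12,"ty": 0,"tz": -0.158,"twist": 0},{"tx": 0.162,"ty": 0,"tz": -0.188,"twist": 0},{"tx": 0.205,"ty": 0,"tz": -0.212,"twist": 0},{"tx": 0.24,"ty": 0,"tz": -0.23,"twist": 0}]}}

```text
t: 20.32
eef_pos: [0.5657, 0.0479, 0.1335]
ee_rot: [-3.142, -0.002, 0.231]
force: [-0.7, 0.8, -2.7]
width: 0.0214
gripper_force: 60.0
```

```bash
python3 -c "
from lid import *
blade();theta()"
```

```text
box x,y TCP [-0.076  0.001] z 0.13353858828719783 F box [-0.5  1.  -2.7] My [-0.02  0.21  0.04] w 0.021416185664661472 t 20.3167
theta [(0.089, 1.22), (0.088, 1.24), (0.077, 0.28)]
```

>>> {"fn": "arm_command", "kwargs": {"commands": [{"tx": 0.035,"ty": 0,"tz": -0.012,"twist": 0},{"tx": 0.07,"ty": 0,"tz": -0.024,"twist": 0},{"tx": 0.105,"ty": 0,"tz": -0.035,"twist": 0},{"tx": 0.14,"ty": 0,"tz": -0.045,"twist": 0},{"tx": 0.175,"ty": 0,"tz": -0.05,"twist": 0},{"tx": 0.21,"ty": 0,"tz": -0.055,"twist": 0},{"tx": 0.24,"ty": 0,"tz": -0.06,"twist": 0},{"tx": 0.27,"ty": 0,"tz": -0.065,"twist": 0}]}}

```text
t: 21.03
eef_pos: [0.6275, 0.0619, 0.1482]
ee_rot: [3.141, 0.007, 0.23]
force: [-20.9, -4.1, 13.8]
width: 0.0217
gripper_force: 60.0
```

```bash
cat >> lid.py <<'E'
def open_check():
    for c in ('side','scene'):
        f,K,X=snap(c,c+'_open.png'); g=cv2.cvtColor(f,cv2.COLOR_RGB2GRAY)
        for th in (0,1.2,1.5,1.7,1.92): print(c,th,[proj(lidp(.14,y,0,th),K,X).round().tolist() for y in (-.06,.06)])
        print([ (np.round(r['rect']),round(r['score'],2)) for r in boxes_of('core_box',c)[:3]])
        print('lip',[(np.round(r['uv']),round(r['score'],2)) for r in spot_point('lid_lip',c)[:3]])
        print('core',[(np.round(r['uv']),round(r['score'],2)) for r in spot_point('core',c)[:3]], proj(W(-.008,0,.062),K,X))
E
python3 -c "
from lid import *
blade();open_check()"
```

```text
box x,y TCP [-0.013  0.001] z 0.14821677169354205 F box [-21.3   0.8  13.8] My [-1.78  8.2   0.05] w 0.02171070120533843 t 21.0333
side 0 [[347.0, 239.0], [325.0, 206.0]]
side 1.2 [[384.0, 191.0], [359.0, 159.0]]
side 1.5 [[400.0, 183.0], [374.0, 151.0]]
side 1.7 [[410.0, 180.0], [384.0, 148.0]]
side 1.92 [[420.0, 178.0], [394.0, 147.0]]
[(array([322., 145., 434., 266.]), 0.84)]
lip [(array([405., 163.]), 0.92), (array([187., 201.]), 0.79), (array([275., 180.]), 0.46)]
core [(array([353., 223.]), 0.57)] [356.026 224.082]
scene 0 [[287.0, 252.0], [342.0, 272.0]]
scene 1.2 [[260.0, 250.0], [324.0, 274.0]]
scene 1.5 [[248.0, 266.0], [314.0, 291.0]]
scene 1.7 [[241.0, 280.0], [307.0, 305.0]]
scene 1.92 [[232.0, 296.0], [300.0, 323.0]]
[(array([222., 264., 352., 361.]), 0.71), (array([430., 183., 495., 254.]), 0.64), (array([388., 344., 438., 387.]), 0.56)]
lip [(array([268., 309.]), 0.69)]
core [(array([301., 298.]), 0.63)] [301.861 297.122]
```

>>> {"fn": "arm_command", "kwargs": {"commands": [{"tx": -0.03,"ty": 0,"tz": -0.01,"twist": 0},{"tx": -0.07,"ty": 0,"tz": -0.05,"twist": 0},{"tx": -0.15,"ty": 0,"tz": -0.1,"twist": 0},{"tx": -0.25,"ty": 0,"tz": -0.15,"twist": 0},{"tx": -0.4,"ty": 0,"tz": -0.15,"twist": 0},{"tx": -0.55,"ty": 0,"tz": -0.15,"twist": 0},{"tx": -0.7,"ty": 0,"tz": -0.15,"twist": 0},{"tx": -0.7,"ty": 0,"tz": -0.15,"twist": 0}]}}

```text
t: 22.1
eef_pos: [0.453, 0.021, 0.1866]
ee_rot: [-3.14, 0.0, 0.23]
force: [-1.3, -0.3, -2.2]
width: 0.0215
gripper_force: 60.0
```

```bash
python3 -c "
from lid import *
blade();open_check()
go(.48,-.13,.19,.23);go(.46,-.14,.19,-.1)
"
```

```text
box x,y TCP [-0.192  0.001] z 0.1866468210297206 F box [-1.4 -0.  -2.2] My [-0.08  0.25 -0.01] w 0.021548557936809237 t 22.1
side 0 [[347.0, 239.0], [325.0, 206.0]]
side 1.2 [[384.0, 191.0], [359.0, 159.0]]
side 1.5 [[400.0, 183.0], [374.0, 151.0]]
side 1.7 [[410.0, 180.0], [384.0, 148.0]]
side 1.92 [[420.0, 178.0], [394.0, 147.0]]
[(array([319., 145., 435., 267.]), 0.89), (array([182., 174., 238., 236.]), 0.81)]
lip [(array([407., 164.]), 0.95), (array([189., 204.]), 0.63)]
core [(array([351., 224.]), 0.9), (array([291., 209.]), 0.58)] [356.026 224.082]
scene 0 [[287.0, 252.0], [342.0, 272.0]]
scene 1.2 [[260.0, 250.0], [324.0, 274.0]]
scene 1.5 [[248.0, 266.0], [314.0, 291.0]]
scene 1.7 [[241.0, 280.0], [307.0, 305.0]]
scene 1.92 [[232.0, 296.0], [300.0, 323.0]]
[(array([221., 253., 354., 362.]), 0.82), (array([432., 173., 500., 255.]), 0.73)]
lip [(array([468., 189.]), 0.94), (array([300., 313.]), 0.7), (array([268., 308.]), 0.65)]
core [(array([303., 293.]), 0.84)] [301.861 297.122]
from [0.46  0.023 0.186] 0.23 -> tx -0.062 ty 0.615 tz -0.017 twist 0.0001
from [0.46  0.023 0.186] 0.23 -> tx -0.149 ty 0.635 tz -0.017 twist 0.1051
```

>>> {"fn": "arm_command", "kwargs": {"commands": [{"tx": -0.03,"ty": 0.12,"tz": 0,"twist": 0},{"tx": -0.06,"ty": 0.24,"tz": 0,"twist": 0},{"tx": -0.06,"ty": 0.36,"tz": 0,"twist": 0},{"tx": -0.06,"ty": 0.48,"tz": 0,"twist": 0},{"tx": -0.06,"ty": 0.6,"tz": 0,"twist": 0},{"tx": -0.06,"ty": 0.6,"tz": 0.13,"twist": 0},{"tx": -0.06,"ty": 0.6,"tz": 0.27,"twist": 0},{"tx": -0.06,"ty": 0.6,"tz": 0.4,"twist": 0}]}}

```text
t: 23.17
eef_pos: [0.4794, -0.1274, 0.0845]
ee_rot: [-3.142, -0.001, 0.228]
force: [0.5, -0.3, -1.9]
width: 0.0214
gripper_force: 60.0
```

>>> {"fn": "arm_command", "kwargs": {"commands": [{"tx": 0,"ty": 0,"tz": 0.06,"twist": 0},{"tx": 0,"ty": 0,"tz": 0.12,"twist": 0},{"tx": 0,"ty": 0,"tz": 0.17,"twist": 0},{"tx": 0,"ty": 0,"tz": 0.21,"twist": 0},{"tx": 0,"ty": 0,"tz": 0.25,"twist": 0},{"tx": 0,"ty": 0,"tz": 0.29,"twist": 0},{"tx": 0,"ty": 0,"tz": 0.32,"twist": 0},{"tx": 0,"ty": 0,"tz": 0.32,"twist": 0}], "grip_force": 20}}

```text
t: 23.83
eef_pos: [0.4788, -0.1266, 0.0045]
ee_rot: [-3.141, 0.002, 0.23]
force: [0.3, -0.3, -1.9]
width: 0.0216
gripper_force: 20.0
```

```bash
python3 -c "
from pit import *
pit()"
```

```text
rows 35 pitch deg 3.99 z at grasp -0.0057 front z off 0.0021
[[  0.104   0.002   2.    139.     -0.001]
 [  0.076  -0.    104.    129.     -0.001]
 [  0.042  -0.002 212.    119.     -0.001]]
side drift [-0.002 -0.001] [ 0.479 -0.127  0.005] 0.23026397873406457 [ 0.317 -0.322 -1.939] 23.8333
```

>>> {"fn": "arm_command", "kwargs": {"commands": [{"tx": 0,"ty": 0,"tz": 0,"twist": 0},{"tx": 0,"ty": 0,"tz": 0,"twist": 0},{"tx": 0,"ty": 0,"tz": 0,"twist": 0},{"tx": 0,"ty": 0,"tz": -0.1,"twist": 0},{"tx": 0,"ty": 0,"tz": -0.25,"twist": 0},{"tx": 0,"ty": 0,"tz": -0.4,"twist": 0},{"tx": 0,"ty": 0,"tz": -0.55,"twist": 0},{"tx": 0,"ty": 0,"tz": -0.7,"twist": 0}], "claw": 0.35}}

```text
t: 24.55
eef_pos: [0.4784, -0.1266, 0.1835]
ee_rot: [3.142, -0.001, 0.23]
force: [1.2, -0.1, 0.5]
width: 0.0307
gripper_force: 0.0
```

>>> {"fn": "arm_command", "kwargs": {"commands": [{"tx": 0,"ty": -0.05,"tz": -0.35,"twist": 0},{"tx": 0,"ty": -0.2,"tz": -0.45,"twist": 0},{"tx": 0,"ty": -0.35,"tz": -0.55,"twist": 0},{"tx": 0.05,"ty": -0.5,"tz": -0.65,"twist": 0},{"tx": 0.1,"ty": -0.6,"tz": -0.65,"twist": 0},{"tx": 0.1,"ty": -0.6,"tz": -0.65,"twist": 0},{"tx": 0.1,"ty": -0.6,"tz": -0.65,"twist": 0},{"tx": 0.1,"ty": -0.6,"tz": -0.65,"twist": 0}], "claw": 0.75}}

```text
t: 25.22
eef_pos: [0.469, 0.0264, 0.3445]
ee_rot: [-3.141, -0.002, 0.233]
force: [-0.3, -0.5, 0.5]
width: 0.0659
gripper_force: 0.0
```

Run:
```python
from lid import *
blade()
print('model core',W(-.008,0,.134))
f,K,X=snap('wrist','w10.png')
for r in regions_of('core','wrist')[:3]:
    ys,xs=np.nonzero(r['region']);print(r['score'],np.round(r['rect']),xs.mean(),ys.mean())
for r in spot_point('core','wrist')[:2]: print(r['uv'],r['score'],atz(r['uv'],K,X,.062))
g=cv2.GaussianBlur(cv2.cvtColor(f,cv2.COLOR_RGB2GRAY),(5,5),1.5)
e=proj(W(-.008,0,.134),K,X);Z=(np.linalg.inv(X)@np.append(W(-.008,0,.134),1))[2];R=K[0,0]*.02/Z;print('expect',e,R)
c=cv2.HoughCircles(g,cv2.HOUGH_GRADIENT,1,30,param1=80,param2=18,minRadius=int(R*.5),maxRadius=int(R*1.3))
if c is not None:
    for q in c[0][:8]: print(q,atz(q[:2],K,X,.134))
for cc in ('side','scene'):
    grab_frame(cc)
    for r in spot_point('core',cc)[:2]: print(cc,r['uv'],r['score'],atz(r['uv'],*C[cc],.062))
    for r in spot_point('blade',cc)[:1]: print(cc,'blade',r['uv'],r['score'],atz(r['uv'],*C[cc],.013))
```

```text
box x,y TCP [-0.175  0.003] z 0.3444865877975677 F box [-0.4 -0.4  0.5] My [-0.07  0.02  0.  ] w 0.06590662128726157 t 25.2167
model core [0.632 0.062 0.134]
0.83 [287.   0. 349.  43.] 319.02029914529913 18.471688034188034
0.39 [621.   0. 640.  40.] 633.0293398533007 13.56723716381418
[318.0, 12.2] 0.56 [0.633 0.064 0.062]
expect [320.62   -8.904] 25.90136145600583
[320.5   4.5  31.3] [0.623 0.06  0.134]
[269.5  65.5  23.5] [0.571 0.09  0.134]
[102.5  14.5  31.3] [0.577 0.224 0.134]
side [354.8, 225.4] 0.61 [0.628 0.058 0.062]
side blade [313.4, 304.8] 0.93 [ 0.478 -0.124  0.013]
scene [301.7, 299.6] 0.65 [0.637 0.065 0.062]
scene [253.1, 256.1] 0.17 [ 0.615 -0.078  0.062]
scene blade [278.5, 219.0] 0.95 [ 0.483 -0.122  0.013]
```

>>> {"fn": "arm_command", "kwargs": {"commands": [{"tx": 0.1,"ty": 0,"tz": 0.05,"twist": 0},{"tx": 0.2,"ty": 0.01,"tz": 0.1,"twist": 0},{"tx": 0.3,"ty": 0.01,"tz": 0.1,"twist": 0},{"tx": 0.4,"ty": 0.01,"tz": 0.1,"twist": 0},{"tx": 0.4,"ty": 0.01,"tz": 0.1,"twist": 0},{"tx": 0.4,"ty": 0.01,"tz": 0.1,"twist": 0},{"tx": 0.4,"ty": 0.01,"tz": 0.1,"twist": 0},{"tx": 0.4,"ty": 0.01,"tz": 0.1,"twist": 0}]}}

```text
t: 26.33
eef_pos: [0.5664, 0.0453, 0.3188]
ee_rot: [-3.142, -0.0, 0.23]
force: [0.4, -0.8, 1.3]
width: 0.0657
gripper_force: 0.0
```

Run:
```python
from lid import *
blade()
f,K,X=snap('wrist','w11.png')
for r in regions_of('core','wrist')[:3]:
    ys,xs=np.nonzero(r['region']);print(r['score'],np.round(r['rect']),xs.mean(),ys.mean())
for r in spot_point('core','wrist')[:2]: print(r['uv'],r['score'],atz(r['uv'],K,X,.062))
g=cv2.GaussianBlur(cv2.cvtColor(f,cv2.COLOR_RGB2GRAY),(5,5),1.5)
w=W(-.008,0,.134)
e=proj(w,K,X);Z=(np.linalg.inv(X)@np.append(w,1))[2];R=K[0,0]*.02/Z;print('expect',e,R)
c=cv2.HoughCircles(g,cv2.HOUGH_GRADIENT,1,10,param1=80,param2=14,minRadius=int(R*.5),maxRadius=int(R*1.2))
if c is not None:
    for q in c[0]: 
        if np.hypot(*(q[:2]-e))<40: print(q,atz(q[:2],K,X,.134))
go(w[0],w[1],.17,.23)
```

```text
box x,y TCP [-0.076 -0.001] z 0.3187872771393845 F box [ 0.2 -0.9  1.3] My [ 0.02 -0.06 -0.06] w 0.0656542703579289 t 26.3333
0.69 [282.  89. 345. 156.] 313.45815152717176 123.47758825862753
[311.9, 124.4] 0.76 [0.63  0.065 0.062]
expect [315.062 123.927] 25.799154960398052
[307.5 123.5  29.4] [0.631 0.068 0.134]
[317.5 121.5  29.4] [0.635 0.061 0.134]
[319.5 132.5  25. ] [0.627 0.057 0.134]
[305.5 133.5  22.4] [0.624 0.068 0.134]
[307.5 113.5  22.7] [0.639 0.07  0.134]
[320.5 111.5  20.2] [0.642 0.06  0.134]
from [0.567 0.045 0.319] 0.23 -> tx 0.272 ty -0.005 tz 0.597 twist 0.0001
```

>>> {"fn": "arm_command", "kwargs": {"commands": [{"tx": 0.14,"ty": -0.008,"tz": 0.1,"twist": 0},{"tx": 0.272,"ty": -0.008,"tz": 0.2,"twist": 0},{"tx": 0.272,"ty": -0.008,"tz": 0.35,"twist": 0},{"tx": 0.272,"ty": -0.008,"tz": 0.5,"twist": 0},{"tx": 0.272,"ty": -0.008,"tz": 0.6,"twist": 0},{"tx": 0.272,"ty": -0.008,"tz": 0.68,"twist": 0},{"tx": 0.272,"ty": -0.008,"tz": 0.7,"twist": 0},{"tx": 0.272,"ty": -0.008,"tz": 0.7,"twist": 0}]}}

```text
t: 27.15
eef_pos: [0.6319, 0.0628, 0.1425]
ee_rot: [3.141, 0.003, 0.231]
force: [-0.3, 0.2, 0.6]
width: 0.0656
gripper_force: 0.0
```

>>> {"fn": "arm_command", "kwargs": {"commands": [{"tx": 0,"ty": 0,"tz": 0.05,"twist": 0},{"tx": 0,"ty": 0,"tz": 0.1,"twist": 0},{"tx": 0,"ty": 0,"tz": 0.13,"twist": 0},{"tx": 0,"ty": 0,"tz": 0.145,"twist": 0},{"tx": 0,"ty": 0,"tz": 0.145,"twist": 0},{"tx": 0,"ty": 0,"tz": 0.145,"twist": 0},{"tx": 0,"ty": 0,"tz": 0.145,"twist": 0},{"tx": 0,"ty": 0,"tz": 0.145,"twist": 0}]}}

```text
t: 27.82
eef_pos: [0.6332, 0.0632, 0.1082]
ee_rot: [-3.142, -0.001, 0.231]
force: [-0.1, -0.8, -0.4]
width: 0.0657
gripper_force: 0.0
```

```bash
python3 -c "
from lid import *
blade();w=W(-.008,0,.134);go(w[0],w[1]+.001,.107,.23)"
```

```text
box x,y TCP [-0.007  0.001] z 0.1082298570672661 F box [-0.3 -0.7 -0.4] My [-0.08 -0.01  0.02] w 0.06573814761073503 t 27.8167
from [0.633 0.063 0.108] 0.231 -> tx -0.003 ty -0.000 tz 0.005 twist 0.0002
```

>>> {"fn": "arm_command", "kwargs": {"commands": [{"tx": 0,"ty": 0,"tz": 0.005,"twist": 0},{"tx": 0,"ty": 0,"tz": 0.005,"twist": 0},{"tx": 0,"ty": 0,"tz": 0.005,"twist": 0},{"tx": 0,"ty": 0,"tz": 0.005,"twist": 0},{"tx": 0,"ty": 0,"tz": 0.005,"twist": 0},{"tx": 0,"ty": 0,"tz": 0.005,"twist": 0},{"tx": 0,"ty": 0,"tz": 0.005,"twist": 0},{"tx": 0,"ty": 0,"tz": 0.005,"twist": 0}], "claw": 0, "grip_force": 20}}

```text
t: 28.48
eef_pos: [0.6328, 0.0631, 0.1061]
ee_rot: [3.142, -0.0, 0.23]
force: [-0.3, 0.3, 1.2]
width: 0.0395
gripper_force: 20.0
```

>>> {"fn": "arm_command", "kwargs": {"commands": [{"tx": 0,"ty": 0,"tz": -0.03,"twist": 0},{"tx": 0,"ty": 0,"tz": -0.07,"twist": 0},{"tx": 0,"ty": 0,"tz": -0.12,"twist": 0},{"tx": 0,"ty": 0,"tz": -0.18,"twist": 0},{"tx": 0,"ty": 0,"tz": -0.24,"twist": 0},{"tx": 0,"ty": 0,"tz": -0.3,"twist": 0},{"tx": 0,"ty": 0,"tz": -0.33,"twist": 0},{"tx": 0,"ty": 0,"tz": -0.33,"twist": 0}]}}

```text
t: 29.15
eef_pos: [0.6339, 0.0634, 0.1914]
ee_rot: [-3.141, -0.004, 0.231]
force: [0.6, 0.5, -1.7]
width: 0.0395
gripper_force: 20.0
```

Run:
```python
from lid import *
import pickle
blade()
# stand centre from w1 (base top rim region) 
K,X=pickle.load(open('w1.pkl','rb'))
print('stand w1',atz([268.8,209.0],K,X,.010))
f,K,X=snap('wrist','w12.png')
for r in regions_of('core','wrist')[:2]:
    ys,xs=np.nonzero(r['region']);print(r['score'],np.round(r['rect']))
go(.50,.27,.25,.23)
```

```text
box x,y TCP [-0.006  0.001] z 0.19140677337950462 F box [ 0.7  0.4 -1.7] My [-0.02 -0.07 -0.  ] w 0.03952723970565178 t 29.15
stand w1 [0.463 0.316 0.01 ]
0.6 [262. 221. 377. 392.]
0.19 [127.   0. 496. 292.]
from [0.633 0.063 0.189] 0.23 -> tx -0.328 ty -0.926 tz -0.246 twist 0.0001
```

```bash
python3 -c "
from lid import *
go(.53,.18,.25,.23);go(.405,.303,.25,.23,(.53,.18,.25,.23))"
```

```text
from [0.633 0.063 0.189] 0.23 -> tx -0.293 ty -0.549 tz -0.246 twist 0.0001
from [0.53 0.18 0.25] 0.23 -> tx -0.375 ty -0.593 tz -0.000 twist -0.0000
```

>>> {"fn": "arm_command", "kwargs": {"commands": [{"tx": 0,"ty": -0.01,"tz": -0.06,"twist": 0},{"tx": -0.03,"ty": -0.06,"tz": -0.12,"twist": 0},{"tx": -0.07,"ty": -0.13,"tz": -0.18,"twist": 0},{"tx": -0.12,"ty": -0.22,"tz": -0.24,"twist": 0},{"tx": -0.17,"ty": -0.31,"tz": -0.246,"twist": 0},{"tx": -0.22,"ty": -0.4,"tz": -0.246,"twist": 0},{"tx": -0.26,"ty": -0.48,"tz": -0.246,"twist": 0},{"tx": -0.293,"ty": -0.549,"tz": -0.246,"twist": 0}]}}

```text
t: 29.92
eef_pos: [0.5284, 0.1807, 0.249]
ee_rot: [3.141, 0.002, 0.231]
force: [-0.5, 0.0, -1.2]
width: 0.0395
gripper_force: 20.0
```

>>> {"fn": "arm_command", "kwargs": {"commands": [{"tx": -0.05,"ty": -0.08,"tz": 0,"twist": 0},{"tx": -0.11,"ty": -0.17,"tz": 0,"twist": 0},{"tx": -0.17,"ty": -0.27,"tz": 0,"twist": 0},{"tx": -0.23,"ty": -0.37,"tz": 0,"twist": 0},{"tx": -0.29,"ty": -0.46,"tz": 0,"twist": 0},{"tx": -0.34,"ty": -0.54,"tz": 0,"twist": 0},{"tx": -0.375,"ty": -0.59,"tz": 0,"twist": 0},{"tx": -0.375,"ty": -0.59,"tz": 0,"twist": 0}]}}

```text
t: 30.58
eef_pos: [0.4031, 0.3034, 0.2491]
ee_rot: [3.141, 0.001, 0.233]
force: [-0.1, -1.2, -1.0]
width: 0.0396
gripper_force: 20.0
```

Run:
```python
from lid import *
blade()
s=get_state();f,K,X=snap('wrist','w13.png')
for q in ('stand_bare','core'):
  for r in regions_of(q,'wrist')[:3]:
    ys,xs=np.nonzero(r['region']);rc=np.array(r['rect']);c=(rc[:2]+rc[2:])/2
    print(q,r['score'],np.round(r['rect']),xs.mean().round(1),ys.mean().round(1),atz(c,K,X,.010),atz([xs.mean(),ys.mean()],K,X,.011))
for r in spot_point('stand_bare_seat','wrist')[:2]: print(r['uv'],r['score'],atz(r['uv'],K,X,.014))
# spindle tip: find bright blob? project expected
for z in (.014,.071): print(z,proj([.462,.316,z],K,X))
print(s['eef_pos'])
```

```text
box x,y TCP [-0.176  0.287] z 0.24909051900688395 F box [-0.4 -1.1 -1. ] My [-0.14 -0.02  0.03] w 0.039603042672698936 t 30.5833
stand_bare 0.94 [131. 148. 234. 240.] 181.1 195.4 [0.378 0.427 0.01 ] [0.376 0.428 0.011]
core 0.77 [260. 220. 375. 391.] 318.5 295.1 [0.296 0.278 0.01 ] [0.308 0.28  0.011]
[178.3, 201.7] 0.92 [0.37  0.429 0.014]
[317.9, 135.2] 0.73 [0.459 0.316 0.014]
0.014 [318.38  131.805]
0.071 [318.415 134.139]
[0.403 0.303 0.249]
```

Run:
```python
from lid import *
f=cv2.imread('pics/w13.png');k=calibration('wrist');K=np.array(k['camera_matrix']);X=np.array(k['extrinsics'])
hsv=cv2.cvtColor(f,cv2.COLOR_BGR2HSV)
m=((hsv[:,:,1]<60)&(hsv[:,:,2]<140)).astype(np.uint8);m[215:]=0
n,l,st,ce=cv2.connectedComponentsWithStats(m)
i=l[150,300] or l[120,330];print(st[i],ce[i])
(c,r)=cv2.minEnclosingCircle(np.argwhere(l==i)[:,::-1].astype(np.float32));print(c,r)
Z=X[2,3]-.012;print('expR',K[0,0]*.045/Z)
print(atz(c,K,X,.014),atz([st[i][0]+st[i][2]/2,st[i][1]+st[i][3]/2],K,X,.014))
# spindle tip: highlight brightest within disc
g=cv2.GaussianBlur(cv2.cvtColor(f,cv2.COLOR_BGR2GRAY),(3,3),0)
w=g[105:165,285:350];y,x=np.unravel_index(w.argmax(),w.shape);print('bright',x+285,y+105,w.max(),np.median(w),atz([x+285,y+105],K,X,.068))
np.set_printoptions(linewidth=200);print(w[::4,::4])
```

```text
[ 268   82   98  101 7568] [316.562 131.521]
(316.21270751953125, 131.78176879882812) 50.457496643066406
expR 48.64776935565897
[0.464 0.316 0.014] [0.463 0.315 0.014]
bright 314 134 196 104.0 [0.464 0.317 0.068]
[[106 104 107 105 107 103 105 105 106 107 103 106 104 107 105 106 105]
 [105 105 107 105 106 102 105 105 107 107 101 106 103 106 105 105 106]
 [105 104 107 104 106 102 106 106 106 106 102 106 103 106 106 103 105]
 [105 105 105 105 103 103 105 106 107 106 104 106 103 104 106 103 104]
 [104 107 104 105 103 104 106 106 107 102 104 104 104 104 106 105 105]
 [104 106 104 105 101 105 104 108 106 100 106 103 107 105 104 105 104]
 [105 105 104 104 101 105 114 167 163 128 103 103 106 105 104 104 104]
 [103 104 105 103 102 105 153 193 186 158  86  84  99 105 104 104 103]
 [105 103 105 104 103 103 151 183 181 152  87  74  74  99 104 104 104]
 [105 103 104 103 103  99 112 150 152 116  75  76  75  74  78  93 105]
 [105 104 104 102 102  97  98  97  95 100  73  76  75  73  75  76  86]
 [103 103 104 101  98  97  98  98 100 106  99  88  75  74  74  74  75]
 [103 103 103  99  97  97  97  95 101 105 103 102  92  77  75  74  75]
 [102 104 102  98  96  97  98 100 103 104 105 103 104 103  77  73  74]
 [101 104 101  97  96  97  97 100 103 102 105 105 104 103 102 101  80]]
```

Run:
```python
from lid import *
k=calibration('wrist');K=np.array(k['camera_matrix']);X=np.array(k['extrinsics'])
s=get_state();p=np.array(s['eef_pos']);w=s['ee_rot'][2];hh=np.array([np.cos(w),np.sin(w),0])
for off in (-.003,-.001,.001,.003):
    print(off,[proj(p+(off+.0255)*hh+[0,0,z],K,X).round(1) for z in (-.006,-.044)])
m=None
f=cv2.imread('pics/w13.png');hsv=cv2.cvtColor(f,cv2.COLOR_BGR2HSV);print(hsv[205:245:3,318].tolist())
# core region bottom corners width
t=np.array([.4635,.316])-(-.001)*hh[:2]
go(t[0],t[1],.15,.23); go(t[0],t[1],.06,.23,(t[0],t[1],.15,.23))
```

```text
-0.003 [array([315.5, 246.9]), array([315.9, 224.2])]
-0.001 [array([315.4, 242.1]), array([315.9, 220.2])]
0.001 [array([315.4, 237.3]), array([315.9, 216.1])]
0.003 [array([315.4, 232.4]), array([315.9, 212.1])]
[[14, 108, 174], [14, 107, 176], [14, 105, 180], [14, 106, 185], [15, 106, 183], [14, 104, 182], [14, 109, 168], [14, 112, 98], [15, 115, 100], [14, 110, 100], [15, 112, 98], [15, 113, 99], [15, 112, 121], [15, 94, 190]]
from [0.405 0.302 0.249] 0.23 -> tx 0.244 ty -0.002 tz 0.398 twist 0.0001
from [0.464 0.316 0.15 ] 0.23 -> tx 0.000 ty 0.000 tz 0.360 twist -0.0000
```

>>> {"fn": "arm_command", "kwargs": {"commands": [{"tx": 0.06,"ty": 0,"tz": 0.02,"twist": 0},{"tx": 0.12,"ty": 0,"tz": 0.06,"twist": 0},{"tx": 0.18,"ty": 0,"tz": 0.12,"twist": 0},{"tx": 0.22,"ty": 0,"tz": 0.2,"twist": 0},{"tx": 0.244,"ty": 0,"tz": 0.28,"twist": 0},{"tx": 0.244,"ty": 0,"tz": 0.35,"twist": 0},{"tx": 0.244,"ty": 0,"tz": 0.4,"twist": 0},{"tx": 0.244,"ty": 0,"tz": 0.4,"twist": 0}]}}

```text
t: 31.45
eef_pos: [0.4639, 0.3138, 0.1466]
ee_rot: [3.138, 0.005, 0.228]
force: [-0.8, -1.0, -2.1]
width: 0.0395
gripper_force: 20.0
```

Run:
```python
from lid import *
import time
blade()
grab_frame('side');grab_frame('scene')
for c in ('side','scene'):
    grab_frame(c)
    for r in spot_point('core',c)[:3]: print(c,r['uv'],r['score'],atz(r['uv'],*C[c],.106))
go(.4645,.3162,.058,.23)
```

```text
box x,y TCP [-0.115  0.283] z 0.14657851878601294 F box [-1.  -0.8 -2.1] My [-0.14  0.02 -0.01] w 0.039535659657286656 t 31.45
side [272.3, 157.1] 0.61 [0.455 0.311 0.106]
side [436.1, 319.5] 0.58 [ 0.718 -0.272  0.106]
side [335.3, 225.1] 0.57 [0.568 0.034 0.106]
scene [463.6, 288.5] 0.76 [0.456 0.314 0.106]
from [0.465 0.316 0.151] 0.23 -> tx -0.002 ty 0.001 tz 0.373 twist 0.0001
```

>>> {"fn": "arm_command", "kwargs": {"commands": [{"tx": -0.002,"ty": 0,"tz": 0.05,"twist": 0},{"tx": -0.002,"ty": 0,"tz": 0.11,"twist": 0},{"tx": -0.002,"ty": 0,"tz": 0.17,"twist": 0},{"tx": -0.002,"ty": 0,"tz": 0.23,"twist": 0},{"tx": -0.002,"ty": 0,"tz": 0.29,"twist": 0},{"tx": -0.002,"ty": 0,"tz": 0.33,"twist": 0},{"tx": -0.002,"ty": 0,"tz": 0.355,"twist": 0},{"tx": -0.002,"ty": 0,"tz": 0.36,"twist": 0}]}}

```text
t: 32.42
eef_pos: [0.4639, 0.3159, 0.0595]
ee_rot: [3.141, 0.001, 0.231]
force: [-0.8, -0.1, -1.5]
width: 0.0398
gripper_force: 20.0
```

>>> {"fn": "arm_command", "kwargs": {"commands": [{"tx": 0,"ty": 0,"tz": 0.003,"twist": 0},{"tx": 0,"ty": 0,"tz": 0.006,"twist": 0},{"tx": 0,"ty": 0,"tz": 0.009,"twist": 0},{"tx": 0,"ty": 0,"tz": 0.011,"twist": 0},{"tx": 0,"ty": 0,"tz": 0.012,"twist": 0},{"tx": 0,"ty": 0,"tz": 0.012,"twist": 0},{"tx": 0,"ty": 0,"tz": 0.012,"twist": 0},{"tx": 0,"ty": 0,"tz": 0.012,"twist": 0}]}}

```text
t: 33.08
eef_pos: [0.4645, 0.3165, 0.0579]
ee_rot: [-3.141, -0.001, 0.231]
force: [-1.2, -0.1, 6.1]
width: 0.0396
gripper_force: 20.0
```

```bash
python3 -c "
from lid import *
blade();go(.4645,.3162,.058,.23)"
```

```text
box x,y TCP [-0.114  0.286] z 0.05793273080600224 F box [-1.2  0.1  6.1] My [-0.16  0.54 -0.  ] w 0.039644158993304424 t 33.0833
from [0.464 0.317 0.058] 0.231 -> tx -0.000 ty 0.001 tz -0.000 twist 0.0003
```

>>> {"fn": "arm_command", "kwargs": {"commands": [{"tx": 0,"ty": 0,"tz": -0.002,"twist": 0},{"tx": 0,"ty": 0,"tz": -0.002,"twist": 0},{"tx": 0,"ty": 0,"tz": -0.002,"twist": 0},{"tx": 0,"ty": 0,"tz": -0.002,"twist": 0},{"tx": 0,"ty": 0,"tz": -0.03,"twist": 0},{"tx": 0,"ty": 0,"tz": -0.1,"twist": 0},{"tx": 0,"ty": 0,"tz": -0.2,"twist": 0},{"tx": 0,"ty": 0,"tz": -0.35,"twist": 0}], "claw": 0.7}}

```text
t: 33.75
eef_pos: [0.4626, 0.3145, 0.1433]
ee_rot: [3.138, 0.005, 0.23]
force: [0.5, 1.0, 0.6]
width: 0.0614
gripper_force: 0.0
```

>>> {"fn": "arm_command", "kwargs": {"commands": [{"tx": 0,"ty": 0,"tz": -0.1,"twist": 0},{"tx": 0,"ty": 0,"tz": -0.2,"twist": 0},{"tx": -0.1,"ty": 0,"tz": -0.3,"twist": 0},{"tx": -0.2,"ty": 0,"tz": -0.4,"twist": 0},{"tx": -0.25,"ty": 0,"tz": -0.5,"twist": 0},{"tx": -0.25,"ty": 0,"tz": -0.5,"twist": 0},{"tx": -0.25,"ty": 0,"tz": -0.5,"twist": 0},{"tx": -0.25,"ty": 0,"tz": -0.5,"twist": 0}]}}

```text
t: 34.42
eef_pos: [0.4029, 0.3017, 0.2698]
ee_rot: [-3.141, -0.0, 0.231]
force: [-0.2, -0.1, -0.2]
width: 0.0614
gripper_force: 0.0
```

Run:
```python
from lid import *
f,K,X=snap('wrist','w14.png')
for r in regions_of('core','wrist')[:3]:
    rc=np.array(r['rect']);c=(rc[:2]+rc[2:])/2;ys,xs=np.nonzero(r['region']);print('core',round(r['score'],2),rc.round(),atz([xs.mean(),ys.mean()],K,X,.07))
for r in spot_point('core','wrist')[:2]: print(r['uv'],r['score'],atz(r['uv'],K,X,.014),proj([.4635,.316,.014],K,X))
for cc in ('side','scene'):
    grab_frame(cc)
    print(cc,'exp',proj([.4635,.316,.014],*C[cc]),[(np.round(r['uv'],1),round(r['score'],2)) for r in spot_point('core',cc)[:3]])
    print('lip',[(np.round(r['uv']),round(r['score'],2)) for r in spot_point('lid_lip',cc)[:3]], proj(lidp(.14,0,0,1.92),*C[cc]).round(),'blade',[atz(r['uv'],*C[cc],.013) for r in spot_point('blade',cc)[:1]])
    for r in boxes_of('core',cc)[:3]: print(np.round(r['rect']),round(r['score'],2),'exp top',proj([.4635,.316,.086],*C[cc]).round(1))
```

```text
core 0.8 [288.  98. 348. 164.] [0.464 0.315 0.07 ]
[317.3, 127.8] 0.9 [0.465 0.316 0.014] [317.093 129.392]
side exp [276.289 178.999] [(array([275. , 178.3]), 0.64)]
lip [(array([190., 207.]), 0.96), (array([408., 162.]), 0.83)] [407. 162.] blade [array([ 0.484, -0.124,  0.013])]
[264. 159. 284. 186.] 0.75 exp top [275.2 160.9]
scene exp [453.244 314.416] [(array([452.3, 313. ]), 0.69)]
lip [(array([267., 307.]), 0.65), (array([451., 311.]), 0.34)] [266. 309.] blade [array([ 0.493, -0.118,  0.013])]
[443. 287. 475. 326.] 0.87 exp top [460.3 297.1]
```

The core sits upright on the bare stand, the lid rests on its stop and the blade lies flat away from the box, so I'm handing it in.

```bash
python3 -c "
from station import *
print(job_done())"
```

```text
the job is handed in; nothing more can be done
None
```

The job is handed in at about 34 s of the 70 s: I levered the lid up with the blade and swung it back onto its stop, laid the blade flat on the bench clear of the box, and seated the core upright on the bare dark stand; my last camera checks agree, but no verdict came back.

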